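# Load the inspection carrier with circuit boards, all component side up

## Task

Put every circuit board lying on the green mat flat into a bay of the aluminium carrier, one board to a bay, component side up; any board that lies solder side up must be turned over first, for which the blue V stand is there. When all of them are in and released, push the carrier by its orange tab fully home to its stop at the red end. Do not push the carrier in before it is fully loaded, and leave the bottle and the screwdriver where they are.

Things in the scene. Friction and masses are not known exactly. Their poses are not given: they have to be found in the camera images.
- board1: circuit board in a black edge frame, a solid block 50 (x) x 80 (y) x 12 mm (z), about 70 g; origin at its centre. +z points out of the component side (white connector strip, black chips, silver capacitors on green); the other face is the solder side (amber tape band, rows of silver dots). Lies on either face at the start; may be absent
- board2: circuit board in a black edge frame, a solid block 50 (x) x 80 (y) x 12 mm (z), about 70 g; origin at its centre. +z points out of the component side (white connector strip, black chips, silver capacitors on green); the other face is the solder side (amber tape band, rows of silver dots). Lies on either face at the start; may be absent
- board3: circuit board in a black edge frame, a solid block 50 (x) x 80 (y) x 12 mm (z), about 70 g; origin at its centre. +z points out of the component side (white connector strip, black chips, silver capacitors on green); the other face is the solder side (amber tape band, rows of silver dots). Lies on either face at the start; may be absent
- board4: circuit board in a black edge frame, a solid block 50 (x) x 80 (y) x 12 mm (z), about 70 g; origin at its centre. +z points out of the component side (white connector strip, black chips, silver capacitors on green); the other face is the solder side (amber tape band, rows of silver dots). Lies on either face at the start; may be absent
- stand: blue turnover stand, fixed, with two grey flat walls (30 mm wide along its x, 52 mm long, 6 mm thick) that slope up at 45 degrees to its +y and -y sides from a V line along its x. The V is a right angle, open above and at both ends; wall tops 57 mm above the table, 37 mm either side of the V line. Base 70 (x) x 90 (y) x 8 mm; origin under its centre on the table
- stand_v (a point): middle of the V line where the wall faces meet, 20 mm above the table; axes as the stand's. A board laid lengthwise up one wall rests its short end on the other; it overhangs the wall 10 mm either side (fingers can straddle the wall) and sticks out 28 mm past its top, where a push from behind tips it onto the other wall and so turns it over
- slide: grey fixed base plate 260 x 330 mm with two aluminium rails 20 mm high along its y axis and a red end stop at its -y end; origin on the table, under the centre of the carrier when the carrier joint reads 0
- carrier (a joint): travel (m) of the aluminium carrier tray (234 mm along slide x, 206 mm along slide y) on the rails: 0 = fully out (loading end, towards slide +y), 0.09 = fully home at its stop, the red end; moves along slide -y. Friction about 2 N; stays where left. Bay floors are 12.5 mm above the table
- push_tab (a point): top centre of the orange upright tab on the carrier, 50 mm (slide x) x 12 mm (slide y) x 34 mm tall, its top 46 mm above the table, at the carrier's +y edge (its outer face is 6 mm to +y of this point); push it towards slide -y. Axes as the slide's
- bay1 (a point): centre of the floor of a dark bay on the carrier, for one board lying flat with its length along slide y. Inside 60 (x) x 89 mm (y), edged by black ribs 6 mm high: whole at the two ends, only at the corners along the long sides, so fingers have room at the middle. Axes as the slide's; bays are 115 mm apart in x, 96 mm in y
- bay2 (a point): centre of the floor of a dark bay on the carrier, for one board lying flat with its length along slide y. Inside 60 (x) x 89 mm (y), edged by black ribs 6 mm high: whole at the two ends, only at the corners along the long sides, so fingers have room at the middle. Axes as the slide's; bays are 115 mm apart in x, 96 mm in y
- bay3 (a point): centre of the floor of a dark bay on the carrier, for one board lying flat with its length along slide y. Inside 60 (x) x 89 mm (y), edged by black ribs 6 mm high: whole at the two ends, only at the corners along the long sides, so fingers have room at the middle. Axes as the slide's; bays are 115 mm apart in x, 96 mm in y
- bay4 (a point): centre of the floor of a dark bay on the carrier, for one board lying flat with its length along slide y. Inside 60 (x) x 89 mm (y), edged by black ribs 6 mm high: whole at the two ends, only at the corners along the long sides, so fingers have room at the middle. Axes as the slide's; bays are 115 mm apart in x, 96 mm in y
- flux_bottle: white bottle with red cap, 40 mm across, 100 mm tall, stands loose; origin under its centre. Leave alone
- screwdriver: screwdriver with orange handle lying loose beyond the stand, about 150 mm long, along its x. Leave alone
Mind the look-alikes: they are no part of the job. What is shaped like the board1 but brown or pink is not meant.

How it is judged:
By the outcome, as a careful person would: the job done as asked, in the order asked, and still so for the second after the job is handed in, with the robot touching nothing.
Of board1, board2, board3, board4 only 3 to 4 are there at a start; the rules pass over those that are not, and their reading is None.
At some moment in a run one of board1, board2, board3, board4 may be knocked a few centimetres aside while the robot is not near it.
Once in a run the grip may slacken for a moment while it holds something.
It also fails if it takes over 210 s, if anything falls off the work surface, if the arm or the gripper's body presses on something with over 40 N, if the wrist force passes 120 N, or if a joint passes its speed limit or range.

## Robot

A 6-joint arm with a two-finger parallel gripper is mounted at the origin on the work surface. World frame = base frame: x ahead of the robot, y to its left, z up, the work surface at z = 0. Lengths are in m, angles in rad, forces in N, time in s.
With the tool pointing down it reaches from about 0.375 to 0.975 m from the base axis. Payload 3.8 kg.
Tool frame: the origin (TCP) lies between the finger pads; the fingertips stand 8 mm ahead of it and the grasp point (between the pads) lies 11 mm behind it (tcp_to_tips is the distance from the TCP to the fingertips, in m); z points along the fingers, y is the line along which they close (so a half turn about z gives the same grasp; the last joint's range is limited). The gripper opens to 85 mm and grips with 20 to 120 N. Pads are 22 mm wide; open, the fingers measure 114 mm over their backs; the gripper's body (76 mm by 85 mm) begins 54 mm behind the grasp point. The pads swing forward as they close: fully open they stand 13 mm farther back than shut.
Start: joints at [1.137, 0.264, 1.604, -0, 1.274, -0.037], TCP at [0.261, 0.623, 0.239] pointing down, gripper open.
Joint ranges: [-2.63, 2.63], [-0.94, 2.18], [0.31, 2.57], [-1.31, 4.45], [0, 2.66], [-2.55, 2.55]. Speed limits (rad/s): [2.57, 2.57, 3.14, 3.14, 3.14, 3.14].

## Interface

Orientations are given as a rotation vector (axis times angle).
In Python, from workcell import * gives the robot as it stands.
- The arm moves only by the tool move_arm, never from a script. Its argument "series" is one flat list of numbers, 7 for each row, row after row: the finger opening in cm, from 0 to 8.54, then the shift along the tool's x, y, z in cm, then the turn, a rotation vector about the tool's x, y, z in degrees. A call has 1 to 5 rows; each row shifts and turns the commanded pose from where the row before left it, along the tool's axes as they then stand; what a row does not reach is not made up. A row lasts 1/8 s, in which the tool goes at most 62.5 mm and 10.7 degrees, less where a joint would pass 70% of its speed; a pose out of reach is approached as far as the arm can. A call is refused whole if a number of a shift passes 6.25 or a number of a turn 10.7, either way. A call with a gripper value outside its range is refused whole. The fingers move at their own pace and stop on an object; "grip_force" is the grip in N (left out, the last holds). Time passes only in rows, so rows that do not move let the fingers close. It gives the time, the measured TCP pose, the force, the opening and the grip force at its end, in the units of the state.
- read_state(): the state, without advancing time (a new reading comes with each control period).
- read_camera(name): name is "scene" or "top" or "wrist"; returns the picture (420x560x3 uint8, red, green, blue); there is no depth.
- calibration(name): a dict with "camera_matrix" (3x3 intrinsics, pixels), "rvec" (rotation vector, rad) and "tvec" (3), from world to camera coordinates, as OpenCV has them. Camera axes: x right, y down, z forward; pixel columns grow to the right and rows downward; lengths in m; the calibration is good to about 2 mm. A picture is of the moment at which its call begins: read the wrist's pose just before it. calibration takes no time and is no camera call; for the wrist camera it gives the pose at the moment of the call.
- finish_job(): hands the job in; it is judged then, once.
The state is a dict: "time": time; "q": joint angles; "joint_vel": joint speeds; "joint_torque": joint torques, N m; "tool_pos": TCP position; "tcp_rot": TCP orientation; "wrist_force": force on the tool from outside, world axes, zero at the start; "torque": the same for the moment, N m; "width": opening from 0.0 (shut) to 1.0 (fully open); "grip_force": force on a finger pad.
Only numpy, scipy, OpenCV 4.12 (cv2) and the standard library are available. Lean on these libraries where they do the work, as an engineer would, in place of code of your own. Each camera call takes 0.05 s, during which the arm holds its last target. There are 200 camera calls.

## Working session

There is one attempt and no reset: what is moved stays moved. The work goes in short steps, Python scripts to look and compute and a tool call to move; the robot and the scene stay as the last step left them, time stands still between calls to the robot, and variables do not carry over. Pictures are saved under pics/ and viewed, at most 14 in all, crops included, and the job is handed in when it is done.

Besides the shell and the picture viewer there is one more tool, called as name(argument=value, ...) on one line, values as JSON. move_arm: Moves the arm, as the interface text tells. Its arguments: {"type":"object","properties":{"series":{"type":"array"},"grip_force":{"type":"number"}},"required":["series"]}

```bash
mkdir -p pics; ls; python3 - <<'E'
from workcell import *
import cv2
print(read_state())
for n in ("top","scene"):
    im=read_camera(n); cv2.imwrite(f"pics/{n}0.png",im[:,:,::-1])
    print(calibration(n))
E
```

```text
pics
{'time': 0.0, 'q': array([ 1.13703747e+00,  2.64738091e-01,  1.60535036e+00, -1.73107998e-05,
        1.27370934e+00, -3.69241472e-02]), 'joint_vel': array([ 1.36860223e-04,  8.76321855e-05, -6.83142657e-04,  5.29175242e-04,
        3.22607238e-04, -1.86566590e-03]), 'joint_torque': array([ 9.90231820e-04, -5.15100574e+01, -3.67314577e+01, -1.14864447e-04,
        1.27785842e-02,  1.94059493e-05]), 'tool_pos': array([0.26061391, 0.62189645, 0.23798493]), 'tcp_rot': array([-0.61915804, -3.07946537,  0.00337385]), 'wrist_force': array([-0.22173913, -0.32561882,  0.90436009]), 'torque': array([-0.01555616, -0.00045555, -0.0064326 ]), 'grip_force': 0.0, 'width': 1.0003037092268938}
{'camera_matrix': array([[460.70931914,   0.        , 286.58650485],
       [  0.        , 460.70931914, 206.69683396],
       [  0.        ,   0.        ,   1.        ]]), 'rvec': array([ 2.15182396, -2.10341472,  0.19466032]), 'tvec': array([0.03898402, 0.48754087, 1.25833267])}
{'camera_matrix': array([[545.99057601,   0.        , 277.68465825],
       [  0.        , 545.99057601, 218.67744541],
       [  0.        ,   0.        ,   1.        ]]), 'rvec': array([ 2.1043185 ,  1.66863292, -0.43581505]), 'tvec': array([-0.16164331, -0.37635826,  1.66890745])}
```

View pics/top0.png

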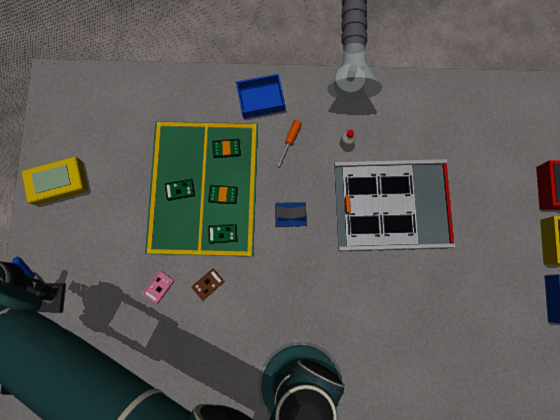

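View pics/scene0.png

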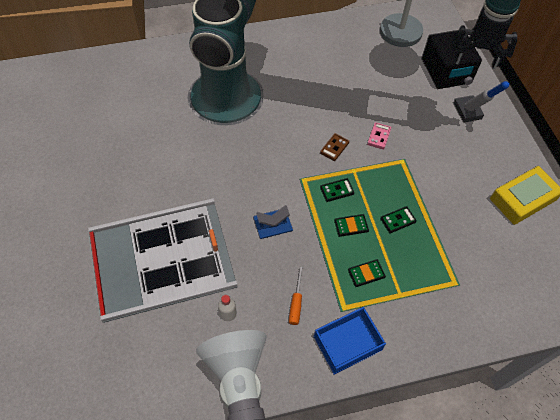

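The top view shows four boards: solder side up at (226,148) and (222,194), component side up at (179,189) and (222,234). The stand is at (291,215), the tab at (347,204), and the red end is on the right (-y). The pink and brown boards are look-alikes.

```bash
cat > h.py <<'E'
from workcell import *
import cv2, numpy as np
from scipy.spatial.transform import Rotation as R
def unproj(name,uv,z,cal=None):
    c=cal or calibration(name); M=R.from_rotvec(c["rvec"]).as_matrix(); t=np.array(c["tvec"])
    uv=np.atleast_2d(uv).astype(float); K=c["camera_matrix"]
    d=np.c_[uv,np.ones(len(uv))]@np.linalg.inv(K).T@M; o=-M.T@t
    return o+d*((z-o[2])/d[:,2])[:,None]
def project(name,P,cal=None):
    c=cal or calibration(name)
    return cv2.projectPoints(np.atleast_2d(P).astype(float),c["rvec"],c["tvec"],c["camera_matrix"],None)[0][:,0]
def grab(name,fn=None):
    im=read_camera(name)
    if fn: cv2.imwrite(f"pics/{fn}.png",im[:,:,::-1])
    return im
def Rd(yaw,tilt=0):
    """tool down, tool y at world angle yaw; then tilt (deg) about world x."""
    y=np.array([np.cos(yaw),np.sin(yaw),0]); z=np.array([0,0,-1.]); x=np.cross(y,z)
    return R.from_euler('x',tilt,degrees=True)*R.from_matrix(np.c_[x,y,z])
def plan(wps,cm=None,p=None,r=None):
    """wps: list of (opening cm, pos, Rotation, minrows). prints rows in tool axes."""
    s=read_state(); p=s["tool_pos"] if p is None else p; r=R.from_rotvec(s["tcp_rot"]) if r is None else r
    for o,q,rq,n in wps:
        dv=(r.inv()*rq).as_rotvec(degrees=True); q=np.array(q)
        n=max(n,int(np.ceil(np.linalg.norm(q-p)*100/6.2)),int(np.ceil(np.linalg.norm(dv)/10.5)))
        for i in range(n):
            tgt=p+(q-p)/(n-i); rt=r*R.from_rotvec(dv/n,degrees=True)
            d=np.round(r.inv().apply(tgt-p)*100,2); tr=np.round(dv/n,1)
            print(o,*d,*tr,sep=", ",end=",  \n")
            p=p+r.apply(d/100); r=r*R.from_rotvec(tr,degrees=True)
        print("--",np.round(p,4))
    return p,r
E
python3 - <<'E'
from h import *
im=cv2.imread("pics/top0.png"); hsv=cv2.cvtColor(im,cv2.COLOR_BGR2HSV)
print("mat",im[210,170],hsv[210,170])
mat=im[210,170].astype(int)
d=np.abs(im.astype(int)-mat).max(2)
m=np.zeros(d.shape,np.uint8); m[125:252,155:252]=(d[125:252,155:252]>22)
m[:,202:208]=0
def rects(m,z,amin):
    n,l,st,c=cv2.connectedComponentsWithStats(m.astype(np.uint8))
    for i in range(1,n):
        if st[i,4]<amin: continue
        pts=np.argwhere(l==i)[:,::-1].astype(float)
        W=unproj("top",pts,z)[:,:2]*1000
        (cx,cy),(w,h),a=cv2.minAreaRect(W.astype(np.float32))
        mm=W.mean(0); C=np.cov((W-mm).T); e,v=np.linalg.eigh(C)
        print("pix",c[i].round(1),st[i],"xy",mm.round(1),"box",[round(q,1) for q in(cx,cy,w,h,a)],"axis",np.degrees(np.arctan2(v[1,1],v[0,1])).round(1), "sd",np.sqrt(e).round(1))
print("boards");rects(m,0.012,100)
g=im.max(2); b=np.zeros_like(m); b[165:245,336:420]=g[165:245,336:420]<45
print("bays");rects(b,0.0125,200)
s=(hsv[...,0]>100)&(hsv[...,0]<125)&(hsv[...,1]>140); s2=np.zeros_like(m); s2[190:240,265:320]=s[190:240,265:320]
print("stand");rects(s2,0.008,50)
t=np.zeros_like(m); t[185:225,340:356]=((hsv[...,0]>5)&(hsv[...,0]<20)&(hsv[...,1]>150))[185:225,340:356]
print("tab");rects(t,0.046,10)
r=np.zeros_like(m); r[150:260,430:465]=((hsv[...,0]<5)|(hsv[...,0]>174))[150:260,430:465]&(hsv[...,1]>150)[150:260,430:465]
print("red");rects(r,0.02,30)
cv2.imwrite("pics/crop1.png",cv2.resize(im[120:260,150:430],None,fx=2.85,fy=2.85,interpolation=cv2.INTER_CUBIC))
E
```

```text
mat [55 82 34] [ 73 149  82]
boards
pix [162.6 146.4] [155 125  47  77 336] xy [666.2 421.5] box [644.8, 424.1, 119.4, 263.6, 62.5] axis 162.8 sd [28.7 65.9]
pix [230.7 126.1] [208 125  44   4 142] xy [733.4 222.7] box [732.2, 226.3, 9.4, 128.7, 1.4] axis 90.6 sd [ 2.9 39.1]
pix [226.1 147.9] [212 138  29  20 466] xy [665.4 233.4] box [665.5, 233.0, 55.9, 83.7, 5.6] axis 94.5 sd [16.4 23.4]
pix [245.9 215.9] [208 138  44 114 367] xy [463.9 166.7] box [527.6, 215.7, 336.2, 122.4, 2.1] axis 172.8 sd [25.8 92.3]
pix [179.4 189.3] [164 178  31  23 497] xy [536.8 363.7] box [536.9, 363.8, 55.3, 83.6, 11.1] axis 102.7 sd [16.  24.1]
pix [189.7 235.2] [155 183  47  69 285] xy [403.5 325.3] box [454.2, 361.5, 198.7, 130.8, 3.2] axis 149.4 sd [30.5 60.2]
pix [222.6 194.1] [208 185  30  19 482] xy [525.4 237.1] box [525.7, 237.3, 53.5, 84.2, 1.3] axis 88.0 sd [15.8 23.7]
pix [222.2 233.3] [208 224  30  20 503] xy [410.7 232.9] box [410.9, 232.5, 52.6, 83.1, 5.2] axis 96.0 sd [15.3 24.1]
bays
pix [394.7 184.8] [381 177  28  17 444] xy [ 564.8 -264.5] box [564.2, -264.7, 48.0, 79.1, 1.3] axis 93
[... 176 characters left out ...]
1] xy [ 449.6 -270.5] box [449.5, -271.0, 48.8, 79.1, 3.6] axis 92.8 sd [14.1 22.7]
pix [364.3 224.6] [350 216  29  18 458] xy [ 445.1 -174.6] box [445.2, -174.8, 47.8, 79.4, 3.9] axis 94.0 sd [13.9 23.2]
stand
pix [289.2 204.7] [275 202  31   9 133] xy [499.1  42.5] box [500.5, 41.3, 20.0, 89.4, 10.4] axis 93.9 sd [ 4.1 25.3]
pix [290.4 221.7] [276 217  31  10 242] xy [449.2  38.1] box [450.0, 36.4, 26.3, 86.7, 1.3] axis 93.0 sd [ 6.9 26.4]
tab
pix [347.2 204.2] [345 195   6  19  87] xy [ 497.3 -121. ] box [498.0, -121.5, 51.8, 14.1, 1.3] axis -178.8 sd [ 3.9 14.8]
red
pix [448.  202.9] [443 163  11  80 291] xy [ 513.4 -415.7] box [515.8, -415.6, 232.6, 10.5, 2.8] axis -177.1 sd [ 3.  67.8]
```

View pics/crop1.png

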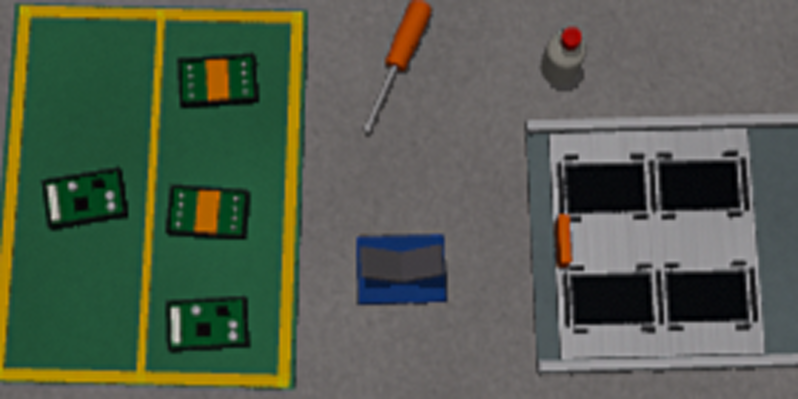

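The crop confirms which face each board shows, and the four bays and the tab are clear. First move is a hover over the component-up board at (0.411, 0.233).

```bash
python3 - <<'E'
from h import *
plan([(8.5,(.411,.233,.2),Rd(np.radians(6)),7)])
E
```

```text
8.5, -4.13, -4.29, 0.55, -0.0, 0.0, 8.8,  
8.5, -4.74, -3.61, 0.55, -0.0, 0.0, 8.8,  
8.5, -5.23, -2.84, 0.55, -0.0, 0.0, 8.8,  
8.5, -5.61, -2.01, 0.55, -0.0, 0.0, 8.8,  
8.5, -5.85, -1.13, 0.55, -0.0, 0.0, 8.8,  
8.5, -5.95, -0.22, 0.56, -0.0, 0.0, 8.8,  
8.5, -5.92, 0.69, 0.55, -0.0, 0.0, 8.8,  
-- [0.411 0.233 0.2  ]
```

move_arm(series=[8.5, -4.13, -4.29, 0.55, 0, 0, 8.8, 8.5, -4.74, -3.61, 0.55, 0, 0, 8.8, 8.5, -5.23, -2.84, 0.55, 0, 0, 8.8, 8.5, -5.61, -2.01, 0.55, 0, 0, 8.8, 8.5, -5.85, -1.13, 0.55, 0, 0, 8.8], grip_force=40)

```text
time: 0.72
tool_pos: [0.3685, 0.3428, 0.2112]
tcp_rot: [1.734, 2.62, -0.001]
wrist_force: [0.9, -0.1, 0.9]
width: 0.997
grip_force: 0.0
```

move_arm(series=[8.5, -5.95, -0.22, 0.55, 0, 0, 8.8, 8.5, -5.92, 0.69, 0.55, 0, 0, 8.8, 8.5, 0, 0, 0, 0, 0, 0, 8.5, 0, 0, 0, 0, 0, 0])

```text
time: 1.23
tool_pos: [0.4112, 0.2336, 0.2006]
tcp_rot: [-2.109, -2.327, 0.0]
wrist_force: [-0.3, -0.1, 0.0]
width: 0.998
grip_force: 0.0
```

```bash
python3 - <<'E'
from h import *
c=calibration("wrist"); im=grab("wrist","w1"); s=read_state()
print(s["tool_pos"],R.from_rotvec(s["tcp_rot"]).as_matrix().round(3),s["q"].round(2))
print(project("wrist",[[.411,.233,.012],[.525,.237,.012],[.474,.039,0.02]],c))
E
```

```text
[0.4111131  0.23432231 0.20077301] [[-0.1    0.995 -0.   ]
 [ 0.995  0.1    0.   ]
 [ 0.    -0.    -1.   ]] [ 0.47 -0.1   2.06  0.    1.17  0.36]
[[280.70161133 192.11643116]
 [392.40595314 199.2085796 ]
 [318.45327821 363.88824093]]
```

View pics/w1.png

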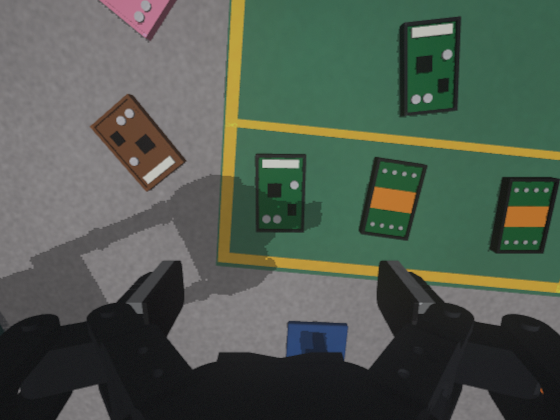

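The wrist view shows board D at (281,193), against a predicted (281,192). Calibration agrees to about 1 mm and the board is aligned with the tool, so I'll pick it.

```bash
cat >> h.py <<'E'
def locate(P,c,im,name="wrist",thr=48,z=.012,half=.06):
    """board near P: black frame blob -> centre xy, yaw (deg) of short side"""
    u=project(name,P,c)[0]; px=np.linalg.norm(project(name,np.array(P)+[half,0,0],c)[0]-u)
    m=np.zeros(im.shape[:2],np.uint8); a,b=int(max(u[1]-px,0)),int(max(u[0]-px,0)); e,f=int(u[1]+px),int(u[0]+px)
    m[a:e,b:f]=(im.max(2)<thr)[a:e,b:f]
    n,l,st,_=cv2.connectedComponentsWithStats(m)
    best=None
    for i in range(1,n):
        pts=np.argwhere(l==i)[:,::-1]
        if len(pts)<40: continue
        W=unproj(name,pts,z,c)[:,:2]*1000
        (x,y),(w,h),ang=cv2.minAreaRect(W.astype(np.float32))
        if w>h: w,h,ang=h,w,ang-90
        ang=(ang+90)%180-90
        if best is None or abs(w-50)+abs(h-80)<best[0]: best=(abs(w-50)+abs(h-80),x,y,w,h,ang)
    return None if best is None else np.round(best,1)
E
python3 - <<'E'
from h import *
c=calibration("wrist"); im=cv2.imread("pics/w1.png")[:,:,::-1]
for P in([.411,.233,.012],[.525,.237,.012],[.665,.233,.012],[.537,.364,.012]):
    for t in (36,48,56): print(P,t,locate(P,c,im,thr=t))
plan([(8.5,(.411,.233,.05),Rd(np.radians(6)),4),(8.5,(.411,.233,.010),Rd(np.radians(6)),3)])
E
```

```text
[0.411, 0.233, 0.012] 36 [ 58.4 399.5 199.2  24.1  47.5  53.2]
[0.411, 0.233, 0.012] 48 [  8.8 410.4 228.   49.2  72.1   5.5]
[0.411, 0.233, 0.012] 56 [  1.9 410.7 231.6  49.4  81.3   4.7]
[0.525, 0.237, 0.012] 36 [ 50.5 499.4 239.1   2.9  76.7  -2.5]
[0.525, 0.237, 0.012] 48 [  3.  523.9 237.4  52.7  79.7  -2.6]
[0.525, 0.237, 0.012] 56 [  3.3 524.  237.5  53.1  79.8  -2.7]
[0.665, 0.233, 0.012] 36 [  7.4 662.4 234.3  57.1  80.3   5.8]
[0.665, 0.233, 0.012] 48 [  8.  662.3 234.2  57.6  80.4   5.7]
[0.665, 0.233, 0.012] 56 [  8.7 662.1 234.2  58.4  80.3   5.8]
[0.537, 0.364, 0.012] 36 [ 40.9 558.5 369.6  13.8  75.3  20.3]
[0.537, 0.364, 0.012] 48 [  3.8 535.  363.5  53.3  79.6  11.3]
[0.537, 0.364, 0.012] 56 [  4.3 534.8 363.3  54.2  80.   11.7]
8.5, -0.03, -0.01, 3.77, -0.0, -0.0, -0.1,  
8.5, -0.04, -0.0, 3.77, -0.0, -0.0, -0.1,  
8.5, -0.03, -0.01, 3.77, -0.0, -0.0, -0.1,  
8.5, -0.04, -0.0, 3.77, -0.0, -0.0, -0.1,  
-- [0.411 0.233 0.05 ]
8.5, 0.0, -0.0, 1.33, -0.0, -0.0, 0.0,  
8.5, 0.0, -0.0, 1.33, -0.0, -0.0, 0.0,  
8.5, 0.0, -0.0, 1.34, -0.0, -0.0, 0.0,  
-- [0.411 0.233 0.01 ]
```

move_arm(series=[8.5, -0.07, 0, 4, 0, 0, 0, 8.5, -0.07, 0, 4, 0, 0, 0, 8.5, -0.07, 0, 4, 0, 0, 0, 8.5, 0, 0, 3.5, 0, 0, 0, 8.5, 0, 0, 2, 0, 0, 0])

```text
time: 1.9
tool_pos: [0.4097, 0.2328, 0.0237]
tcp_rot: [-2.104, -2.331, 0.004]
wrist_force: [0.3, 0.6, 0.5]
width: 1.001
grip_force: 0.0
```

move_arm(series=[8.5, 0, 0, 1.5, 0, 0, 0, 4.5, 0, 0, 0, 0, 0, 0, 4.5, 0, 0, 0, 0, 0, 0, 4.5, 0, 0, 0, 0, 0, 0, 4.5, 0, 0, 0, 0, 0, 0], grip_force=40)

```text
time: 2.52
tool_pos: [0.4126, 0.2322, 0.0119]
tcp_rot: [2.109, 2.328, 0.004]
wrist_force: [-1.2, 2.3, 4.5]
width: 0.572
grip_force: 42.0
```

move_arm(series=[4.5, 0, 0, 0, 0, 0, 0, 4.5, 0, 0, 0, 0, 0, 0])

```text
time: 2.78
tool_pos: [0.4126, 0.2322, 0.0119]
tcp_rot: [2.109, 2.328, 0.004]
wrist_force: [-1.0, 1.1, 6.0]
width: 0.571
grip_force: 42.3
```

```bash
python3 - <<'E'
from h import *
y=np.radians(3.3)
p,r=plan([(4.5,(.413,.232,.10),R.from_rotvec(read_state()["tcp_rot"]),3),(4.5,(.45,-.27,.15),Rd(y),9)])
E
```

```text
4.5, -0.0, 0.02, -2.94, 0.0, 0.0, 0.0,  
4.5, -0.01, 0.02, -2.93, 0.0, 0.0, 0.0,  
4.5, -0.0, 0.02, -2.94, 0.0, 0.0, 0.0,  
-- [0.413 0.232 0.1  ]
4.5, -5.59, -0.14, -0.56, 0.0, -0.0, 0.3,  
4.5, -5.59, -0.11, -0.56, 0.0, -0.0, 0.3,  
4.5, -5.59, -0.08, -0.56, 0.0, -0.0, 0.3,  
4.5, -5.59, -0.05, -0.56, 0.0, -0.0, 0.3,  
4.5, -5.59, -0.02, -0.56, 0.0, -0.0, 0.3,  
4.5, -5.6, 0.01, -0.56, 0.0, -0.0, 0.3,  
4.5, -5.59, 0.04, -0.56, 0.0, -0.0, 0.3,  
4.5, -5.59, 0.06, -0.57, 0.0, -0.0, 0.3,  
4.5, -5.6, 0.09, -0.56, 0.0, -0.0, 0.3,  
-- [ 0.45 -0.27  0.15]
```

move_arm(series=[4.5, 0, 0, -2.9, 0, 0, 0, 4.5, 0, 0, -2.9, 0, 0, 0, 4.5, 0, 0, -2.9, 0, 0, 0, 4.5, -3, 0, -0.5, 0, 0, 0, 4.5, -5.6, -0.15, -0.6, 0, 0, 0.3], grip_force=60)

```text
time: 3.4
tool_pos: [0.4189, 0.1458, 0.1095]
tcp_rot: [2.111, 2.326, 0.002]
wrist_force: [0.9, -0.5, -0.9]
width: 0.564
grip_force: 63.9
```

move_arm(series=[4.5, -5.6, -0.1, -0.6, 0, 0, 0.3, 4.5, -5.6, -0.1, -0.6, 0, 0, 0.3, 4.5, -5.6, 0, -0.6, 0, 0, 0.3, 4.5, -5.6, 0, -0.6, 0, 0, 0.3, 4.5, -5.6, 0, -0.6, 0, 0, 0.3])

```text
time: 4.03
tool_pos: [0.4391, -0.1352, 0.1388]
tcp_rot: [-2.146, -2.294, 0.0]
wrist_force: [0.2, -0.6, -1.1]
width: 0.569
grip_force: 41.3
```

move_arm(series=[4.5, -5.6, 0, -0.6, 0, 0, 0.3, 4.5, -5.6, 0.1, -0.6, 0, 0, 0.3, 4.5, -3, 0, -0.5, 0, 0, 0.3, 4.5, 0, 0, 0, 0, 0, 0, 4.5, 0, 0, 0, 0, 0, 0])

```text
time: 4.65
tool_pos: [0.4489, -0.2742, 0.155]
tcp_rot: [-2.162, -2.276, 0.0]
wrist_force: [-0.4, 0.8, -2.4]
width: 0.556
grip_force: 65.0
```

```bash
python3 - <<'E'
from h import *
c=calibration("wrist"); im=grab("wrist","w2"); s=read_state()
print(s["tool_pos"],R.from_rotvec(s["tcp_rot"]).as_matrix().round(3),s["width"])
print(project("wrist",[[.45,-.2703,.0125],[.445,-.1745,.0125],[.5595,-.168,.0125]],c))
E
```

```text
[ 0.44900739 -0.27380592  0.15501741] [[-0.052  0.999 -0.001]
 [ 0.999  0.052  0.001]
 [ 0.001 -0.001 -1.   ]] 0.560735649161695
[[282.56409577 197.65745728]
 [282.79969374  79.95778135]
 [426.97415228  79.17641389]]
```

View pics/w2.png

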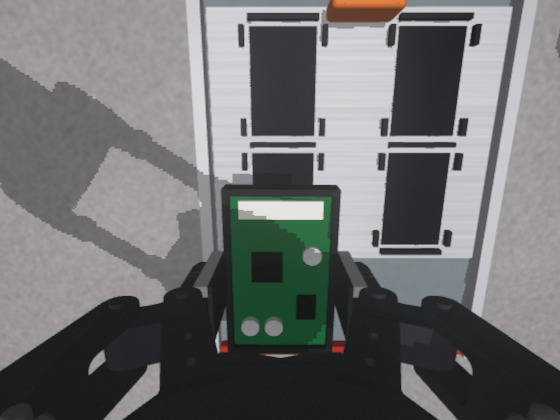

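The bays project within 1–2 px of where they appear: (−,+) bay centre (283,81) against a predicted (283,80). The board is held straight. I'll measure its offset in the hand, then place it.

```bash
cat >> h.py <<'E'
C0=np.array([.50485,-.2191]);YS=np.radians(3.3)
def bay(sx,sy): return C0+R.from_euler('z',YS).apply([sx*.0575,sy*.048,0])[:2]
E
python3 - <<'E'
from h import *
c=calibration("wrist"); im=cv2.imread("pics/w2.png")[:,:,::-1]
s=read_state(); p=s["tool_pos"]
# frame outer corners of the held board by eye/edges: top edge and side edges
g=im.max(2)
for row in (195,240,300): print(row,[int(v) for v in np.where(g[row,200:370]<40)[0][[0,-1]]+200])
uv=[[223,186],[339,186],[228,349],[334,349]]
for z in (.152,.156,.160): print(z,(unproj("wrist",uv,z,c)*1000).round(1).tolist())
b=bay(-1,-1);print(b,p)
plan([(4.5,(*b,.05),Rd(YS),4),(4.5,(*b,.0245),Rd(YS),3)])
E
```

```text
Traceback (most recent call last):
IndexError: index 0 is out of bounds for axis 0 with size 0
```

```bash
python3 - <<'E'
from h import *
c=calibration("wrist"); p=read_state()["tool_pos"]
uv=[[223,186],[339,186],[228,349],[334,349]]
for z in (.150,.156): 
    W=unproj("wrist",uv,z,c)*1000; print(z,W[:,:2].round(1).tolist(), W.mean(0))
b=bay(-1,-1);print(b,p)
plan([(4.5,(*b,.05),Rd(YS),4),(4.5,(*b,.0245),Rd(YS),3)])
E
```

```text
0.15 [[421.6, -236.0], [472.0, -233.3], [424.7, -318.8], [477.8, -315.9]] [ 449.02570283 -276.00623715  150.        ]
0.156 [[422.6, -234.9], [470.9, -232.3], [425.6, -314.1], [476.4, -311.3]] [ 448.87236753 -273.13745738  156.        ]
[ 0.45020842 -0.27033034] [ 0.44900739 -0.27380592  0.15501741]
4.5, 0.08, 0.04, 2.63, -0.0, -0.0, -0.1,  
4.5, 0.08, 0.04, 2.62, -0.0, -0.0, -0.1,  
4.5, 0.08, 0.04, 2.63, -0.0, -0.0, -0.1,  
4.5, 0.09, 0.03, 2.62, -0.0, -0.0, -0.1,  
-- [ 0.4502 -0.2703  0.05  ]
4.5, -0.0, 0.0, 0.85, -0.0, -0.0, 0.0,  
4.5, -0.0, 0.0, 0.85, -0.0, -0.0, 0.0,  
4.5, -0.01, 0.01, 0.85, -0.0, -0.0, 0.0,  
-- [ 0.4502 -0.2703  0.0245]
```

move_arm(series=[4.5, 0.08, 0.04, 2.6, 0, 0, 0, 4.5, 0.08, 0.04, 2.6, 0, 0, 0, 4.5, 0.08, 0.04, 2.6, 0, 0, 0, 4.5, 0.09, 0, 2.6, 0, 0, 0, 4.5, 0, 0, 0.9, 0, 0, 0])

```text
time: 5.32
tool_pos: [0.4492, -0.2693, 0.0408]
tcp_rot: [-2.158, -2.277, 0.001]
wrist_force: [-0.0, 0.8, -1.1]
width: 0.562
grip_force: 64.9
```

move_arm(series=[4.5, 0, 0, 0.9, 0, 0, 0, 4.5, 0, 0, 0.7, 0, 0, 0, 4.5, 0, 0, 0, 0, 0, 0, 4.5, 0, 0, 0, 0, 0, 0])

```text
time: 5.82
tool_pos: [0.4512, -0.272, 0.0274]
tcp_rot: [2.163, 2.277, 0.0]
wrist_force: [1.2, -0.2, -0.9]
width: 0.56
grip_force: 64.9
```

```bash
python3 - <<'E'
from h import *
im=grab("wrist","w3"); s=read_state(); print(s["tool_pos"],s["wrist_force"],s["width"])
E
```

```text
[ 0.45124858 -0.27203623  0.02741598] [ 0.24371647  0.41855475 -0.21584037] 0.5613405150714171
```

View pics/w3.png

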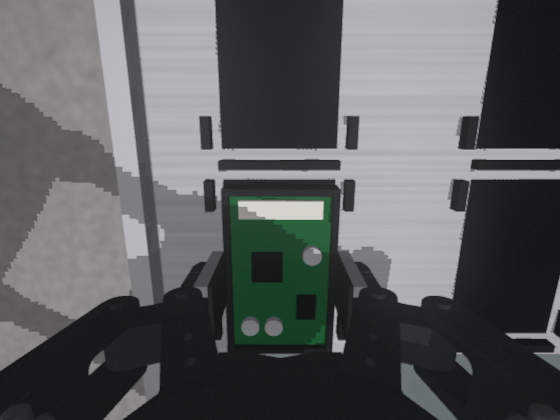

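The board sits between the corner ribs, with the end rib at row 165 and the board edge at row 186. I'll shift 1.5 mm, lower and release.

move_arm(series=[4.5, 0.15, -0.1, 0.2, 0, 0, 0, 4.5, 0, 0, 0.2, 0, 0, 0, 4.5, 0, 0, 0, 0, 0, 0, 5.5, 0, 0, 0, 0, 0, 0, 6.5, 0, 0, 0, 0, 0, 0])

```text
time: 6.5
tool_pos: [0.4498, -0.2703, 0.0229]
tcp_rot: [2.163, 2.278, 0.0]
wrist_force: [-0.1, 0.6, -1.0]
width: 0.759
grip_force: 0.0
```

move_arm(series=[6.5, 0, 0, 0, 0, 0, 0, 6.5, 0, 0, 0, 0, 0, 0, 6.5, 0, 0, -2.5, 0, 0, 0, 6.5, 0, 0, -5, 0, 0, 0, 8.5, 0, 0, -6, 0, 0, 0])

```text
time: 7.12
tool_pos: [0.4486, -0.2695, 0.1578]
tcp_rot: [-2.161, -2.276, 0.001]
wrist_force: [1.5, -0.3, 1.3]
width: 0.946
grip_force: 0.0
```

```bash
python3 - <<'E'
from h import *
p,r=plan([(8.5,(.513,.26,.2),Rd(np.radians(7)),9)])
E
```

```text
8.5, 5.84, 1.02, -0.46, -0.0, -0.0, -0.4,  
8.5, 5.83, 1.06, -0.46, -0.0, -0.0, -0.4,  
8.5, 5.82, 1.1, -0.46, -0.0, -0.0, -0.4,  
8.5, 5.82, 1.14, -0.46, -0.0, -0.0, -0.4,  
8.5, 5.81, 1.18, -0.46, -0.0, -0.0, -0.4,  
8.5, 5.8, 1.22, -0.46, -0.0, -0.0, -0.4,  
8.5, 5.79, 1.26, -0.46, -0.0, -0.0, -0.4,  
8.5, 5.78, 1.3, -0.46, -0.0, -0.0, -0.4,  
8.5, 5.78, 1.34, -0.46, -0.0, -0.0, -0.4,  
-- [0.513 0.26  0.2  ]
```

move_arm(series=[8.5, 5.8, 1, -0.5, 0, 0, -0.4, 8.5, 5.8, 1.1, -0.5, 0, 0, -0.4, 8.5, 5.8, 1.1, -0.5, 0, 0, -0.4, 8.5, 5.8, 1.1, -0.5, 0, 0, -0.4, 8.5, 5.8, 1.2, -0.5, 0, 0, -0.4])

```text
time: 7.75
tool_pos: [0.4855, 0.0246, 0.1832]
tcp_rot: [2.123, 2.315, 0.001]
wrist_force: [0.9, -0.4, -0.0]
width: 0.999
grip_force: 0.0
```

move_arm(series=[8.5, 5.8, 1.2, -0.5, 0, 0, -0.4, 8.5, 5.8, 1.3, -0.4, 0, 0, -0.4, 8.5, 5.8, 1.3, -0.4, 0, 0, -0.4, 8.5, 5.8, 1.3, -0.4, 0, 0, -0.4, 8.5, 0, 0, 0, 0, 0, 0])

```text
time: 8.38
tool_pos: [0.514, 0.2627, 0.2002]
tcp_rot: [-2.085, -2.35, -0.003]
wrist_force: [-0.1, -1.4, -0.6]
width: 0.997
grip_force: 0.0
```

```bash
python3 - <<'E'
from h import *
c=calibration("wrist"); im=grab("wrist","w4"); s=read_state(); print(s["tool_pos"])
for P in([.525,.237,.012],[.665,.233,.012],[.537,.364,.012]):
    for t in (40,48,56): print(P,t,locate(P,c,im,thr=t))
plan([(8.5,(.535,.3635,.06),Rd(np.radians(11.5)),4),(8.5,(.535,.3635,.012),Rd(np.radians(11.5)),3)])
E
```

```text
[0.51357838 0.26038201 0.19968137]
[0.525, 0.237, 0.012] 40 [ 22.6 509.4 215.7  35.7  71.7  36. ]
[0.525, 0.237, 0.012] 48 [  2.  525.5 236.8  49.   81.1  -2.9]
[0.525, 0.237, 0.012] 56 [  1.9 525.6 236.5  50.   81.9  -2.8]
[0.665, 0.233, 0.012] 40 [ 27.4 664.9 221.8  53.2 104.2   5.4]
[0.665, 0.233, 0.012] 48 [ 28.1 664.9 221.9  53.6 104.5   5.6]
[0.665, 0.233, 0.012] 56 [ 28.6 664.9 221.9  54.1 104.5   5.6]
[0.537, 0.364, 0.012] 40 None
[0.537, 0.364, 0.012] 48 [104.  529.7 365.1  13.   13.1  13.3]
[0.537, 0.364, 0.012] 56 [  0.8 536.4 362.7  49.9  79.3  11.4]
8.5, 2.5, 0.84, 3.49, -0.0, 0.0, -1.2,  
8.5, 2.48, 0.89, 3.49, -0.0, 0.0, -1.2,  
8.5, 2.46, 0.94, 3.49, -0.0, 0.0, -1.2,  
8.5, 2.44, 0.99, 3.5, -0.0, 0.0, -1.2,  
-- [0.535  0.3635 0.06  ]
8.5, 0.0, -0.0, 1.6, -0.0, 0.0, 0.0,  
8.5, 0.0, -0.0, 1.6, -0.0, 0.0, 0.0,  
8.5, 0.0, -0.0, 1.6, -0.0, 0.0, 0.0,  
-- [0.535  0.3635 0.012 ]
```

move_arm(series=[8.5, 2.5, 0.9, 3.5, 0, 0, -1.2, 8.5, 2.5, 0.9, 3.5, 0, 0, -1.2, 8.5, 2.4, 0.95, 3.5, 0, 0, -1.2, 8.5, 2.4, 1.0, 3.5, 0, 0, -1.2, 8.5, 0, 0, 1.6, 0, 0, 0])

```text
time: 9.05
tool_pos: [0.5357, 0.3598, 0.0412]
tcp_rot: [-1.99, -2.43, 0.006]
wrist_force: [-0.2, -0.2, -0.2]
width: 0.999
grip_force: 0.0
```

move_arm(series=[8.5, 0, 0, 1.6, 0, 0, 0, 8.5, 0, 0, 1.5, 0, 0, 0, 4.5, 0, 0, 0, 0, 0, 0, 4.5, 0, 0, 0, 0, 0, 0, 4.5, 0, 0, 0, 0, 0, 0])

```text
time: 9.68
tool_pos: [0.5378, 0.3617, 0.0144]
tcp_rot: [1.99, 2.43, 0.004]
wrist_force: [0.3, 0.1, -0.2]
width: 0.56
grip_force: 61.7
```

move_arm(series=[4.5, 0, 0, 0, 0, 0, 0, 4.5, 0, 0, 0, 0, 0, 0, 4.5, 0, 0, -3, 0, 0, 0, 4.5, 0, 0, -3, 0, 0, 0, 4.5, 0, 0, -3, 0, 0, 0])

```text
time: 10.3
tool_pos: [0.536, 0.3609, 0.103]
tcp_rot: [-1.99, -2.43, 0.002]
wrist_force: [-0.4, -0.3, -0.6]
width: 0.563
grip_force: 62.1
```

```bash
python3 - <<'E'
from h import *
b=bay(-1,1)
p,r=plan([(4.5,(*b,.15),Rd(YS),10),(4.5,(*b,.06),Rd(YS),2),(4.5,(*b,.025),Rd(YS),3)])
E
```

```text
4.5, -5.07, -1.95, -0.47, -0.0, 0.0, 0.8,  
4.5, -5.09, -1.88, -0.47, -0.0, 0.0, 0.8,  
4.5, -5.12, -1.81, -0.46, -0.0, 0.0, 0.8,  
4.5, -5.15, -1.74, -0.47, -0.0, 0.0, 0.8,  
4.5, -5.17, -1.67, -0.46, -0.0, 0.0, 0.8,  
4.5, -5.19, -1.59, -0.47, -0.0, 0.0, 0.8,  
4.5, -5.21, -1.52, -0.46, -0.0, 0.0, 0.8,  
4.5, -5.24, -1.45, -0.47, -0.0, 0.0, 0.8,  
4.5, -5.25, -1.37, -0.46, -0.0, 0.0, 0.8,  
4.5, -5.28, -1.3, -0.47, -0.0, 0.0, 0.8,  
-- [ 0.4447 -0.1745  0.15  ]
4.5, 0.0, 0.0, 4.5, -0.0, 0.0, 0.0,  
4.5, 0.01, 0.01, 4.5, -0.0, 0.0, 0.0,  
-- [ 0.4447 -0.1745  0.06  ]
4.5, -0.0, 0.0, 1.17, -0.0, 0.0, 0.0,  
4.5, -0.0, 0.0, 1.17, -0.0, 0.0, 0.0,  
4.5, -0.0, 0.0, 1.16, -0.0, 0.0, 0.0,  
-- [ 0.4447 -0.1745  0.025 ]
```

move_arm(series=[4.5, -5.07, -1.95, -0.5, 0, 0, 0.8, 4.5, -5.09, -1.88, -0.5, 0, 0, 0.8, 4.5, -5.12, -1.81, -0.5, 0, 0, 0.8, 4.5, -5.15, -1.74, -0.5, 0, 0, 0.8, 4.5, -5.17, -1.67, -0.5, 0, 0, 0.8])

```text
time: 10.92
tool_pos: [0.49, 0.0919, 0.1277]
tcp_rot: [-2.074, -2.36, 0.0]
wrist_force: [0.8, 0.3, -0.0]
width: 0.558
grip_force: 62.1
```

move_arm(series=[4.5, -5.19, -1.59, -0.5, 0, 0, 0.8, 4.5, -5.21, -1.52, -0.5, 0, 0, 0.8, 4.5, -5.24, -1.45, -0.5, 0, 0, 0.8, 4.5, -5.25, -1.37, -0.5, 0, 0, 0.8, 4.5, -5.28, -1.3, -0.5, 0, 0, 0.8])

```text
time: 11.55
tool_pos: [0.4444, -0.1757, 0.1528]
tcp_rot: [2.156, 2.285, 0.0]
wrist_force: [1.8, -0.2, -0.7]
width: 0.555
grip_force: 62.1
```

move_arm(series=[4.5, 0, 0, 0, 0, 0, 0, 4.5, 0, 0, 3, 0, 0, 0, 4.5, 0, 0, 3, 0, 0, 0, 4.5, 0, 0, 3, 0, 0, 0, 4.5, 0, 0, 0, 0, 0, 0])

```text
time: 12.18
tool_pos: [0.4425, -0.172, 0.06]
tcp_rot: [-2.149, -2.282, 0.003]
wrist_force: [0.0, 0.2, 0.2]
width: 0.559
grip_force: 62.1
```

```bash
python3 - <<'E'
from h import *
c=calibration("wrist"); im=grab("wrist","w5"); s=read_state(); print(s["tool_pos"],s["width"])
p=s["tool_pos"]; b=bay(-1,1)
for t in (40,48,56): print(t,locate([p[0],p[1],p[2]-.003],c,im,thr=t,z=p[2]-.003,half=.055))
plan([(4.5,(*b,.040),Rd(YS),2),(4.5,(*b,.026),Rd(YS),3)])
E
```

```text
[ 0.4440577  -0.17283657  0.06169949] 0.5593299534810309
40 [  81.1  443.9 -193.2   90.7  120.4  -86.1]
48 [  67.7  441.6 -133.8   10.    52.3  -87.1]
56 [  86.9  442.  -124.7    2.9   40.2  -86.5]
4.5, -0.09, 0.03, 1.08, -0.1, -0.1, 0.1,  
4.5, -0.08, 0.03, 1.09, -0.1, -0.1, 0.1,  
-- [ 0.4447 -0.1745  0.04  ]
4.5, 0.0, -0.0, 0.47, 0.0, 0.0, -0.0,  
4.5, 0.0, -0.0, 0.46, 0.0, 0.0, -0.0,  
4.5, 0.0, -0.0, 0.47, 0.0, 0.0, -0.0,  
-- [ 0.4447 -0.1745  0.026 ]
```

View pics/w5.png

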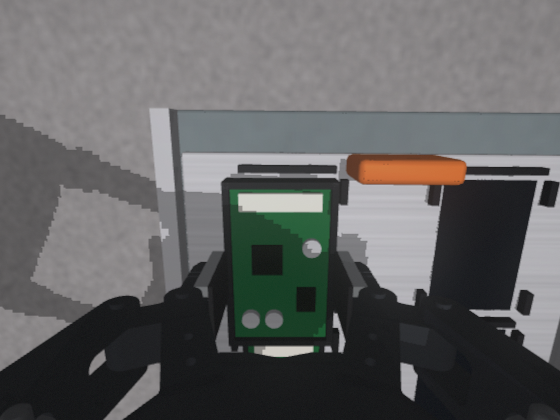

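```bash
python3 - <<'E'
from h import *
c=calibration("wrist"); p=read_state()["tool_pos"]
uv=[[222,180],[339,180],[228,345],[333,345]]
for z in (.0585,.0605):
    W=unproj("wrist",uv,z,c)*1000; print(z,W[:,:2].round(1).tolist(), W.mean(0))
print(p,bay(-1,1), project("wrist",[[*(bay(-1,1)+R.from_euler('z',YS).apply([a*.03,.0445,0])[:2]),.0185] for a in(-1,1)],c))
E
```

```text
0.0585 [[416.2, -132.4], [466.1, -129.3], [420.3, -214.3], [471.9, -211.0]] [ 443.63479787 -171.72872225   58.5       ]
0.0605 [[416.5, -132.0], [465.7, -129.0], [420.6, -212.8], [471.5, -209.5]] [ 443.5856649  -170.80941347   60.5       ]
[ 0.4440577  -0.17283657  0.06169949] [ 0.44468227 -0.17448952] [[227.70416967 166.74915665]
 [337.51599624 167.13149142]]
```

move_arm(series=[4.5, -0.17, 0.05, 0.9, 0, 0, 0, 4.5, -0.16, 0.05, 0.9, 0, 0, 0, 4.5, 0, 0, 0.9, 0, 0, 0, 4.5, 0, 0, 0.5, 0, 0, 0, 4.5, 0, 0, 0.3, 0, 0, 0])

```text
time: 12.85
tool_pos: [0.4462, -0.1775, 0.0273]
tcp_rot: [-2.155, -2.285, 0.0]
wrist_force: [-0.7, 0.0, -0.3]
width: 0.56
grip_force: 62.2
```

move_arm(series=[4.5, 0, 0, 0, 0, 0, 0, 4.5, 0, 0, 0, 0, 0, 0, 5.5, 0, 0, 0, 0, 0, 0, 6.5, 0, 0, 0, 0, 0, 0, 6.5, 0, 0, 0, 0, 0, 0])

```text
time: 13.48
tool_pos: [0.4466, -0.1776, 0.028]
tcp_rot: [2.155, 2.285, 0.0]
wrist_force: [0.5, -0.0, 0.2]
width: 0.761
grip_force: 0.0
```

move_arm(series=[6.5, 0, 0, 0, 0, 0, 0, 6.5, 0, 0, -3, 0, 0, 0, 6.5, 0, 0, -5, 0, 0, 0, 8.5, 0, 0, -6, 0, 0, 0, 8.5, 0, 0, 0, 0, 0, 0])

```text
time: 14.1
tool_pos: [0.4506, -0.1794, 0.174]
tcp_rot: [2.147, 2.277, 0.006]
wrist_force: [0.2, -0.7, -0.3]
width: 0.991
grip_force: 0.0
```

```bash
python3 - <<'E'
from h import *
grab("top","t2")
p,r=plan([(8.5,(.485,.01,.2),Rd(np.radians(3)),4)])
E
```

```text
8.5, 4.65, 1.19, -0.73, 0.1, 0.0, 0.1,  
8.5, 4.65, 1.18, -0.74, 0.1, 0.0, 0.1,  
8.5, 4.65, 1.17, -0.74, 0.1, 0.0, 0.1,  
8.5, 4.66, 1.16, -0.74, 0.1, 0.0, 0.1,  
-- [0.485 0.01  0.2  ]
```

move_arm(series=[8.5, 5, 1, -0.9, 0, 0, 0.1, 8.5, 5, 1, -0.9, 0, 0, 0.1, 8.5, 5, 0.9, -0.9, 0, 0, 0.1, 8.5, 5.4, 0.8, -0.9, 0, 0, 0.1, 8.5, 0, 0, 0, 0, 0, 0])

```text
time: 14.78
tool_pos: [0.4714, 0.0314, 0.2028]
tcp_rot: [-2.156, -2.283, 0.001]
wrist_force: [-0.4, -0.9, 0.1]
width: 0.999
grip_force: 0.0
```

move_arm(series=[8.5, 0, 0, 0, 0, 0, 0])

```text
time: 14.9
tool_pos: [0.4709, 0.0282, 0.2022]
tcp_rot: [-2.161, -2.278, 0.004]
wrist_force: [-0.2, -0.4, -0.4]
width: 0.998
grip_force: 0.0
```

```bash
python3 - <<'E'
from h import *
c=calibration("wrist"); im=grab("wrist","w6"); s=read_state(); print(s["tool_pos"],s["q"])
hsv=cv2.cvtColor(im,cv2.COLOR_RGB2HSV)
m=((hsv[...,0]>100)&(hsv[...,0]<125)&(hsv[...,1]>130)).astype(np.uint8)
n,l,st,ce=cv2.connectedComponentsWithStats(m); print(st[st[:,4]>100])
keep=np.isin(l,[i for i in range(1,n) if st[i,4]>100])
pts=np.argwhere(keep)[:,::-1]
print(cv2.minAreaRect((unproj("wrist",pts,.008,c)[:,:2]*1000).astype(np.float32)))
print(project("wrist",[[.474,.039,.02]],c))
E
```

```text
[0.47094127 0.02760654 0.20226792] [ 6.11902358e-03 -9.76629687e-02  2.06388656e+00 -5.59696826e-04
  1.17814471e+00 -4.52461645e-02]
[[     0      0    560    420 232416]
 [   249    138     68     85   2784]]
((471.3997802734375, 37.39997482299805), (67.8199462890625, 86.66512298583984), 3.138249158859253)
[[285.14696219 181.99687201]]
```

View pics/w6.png

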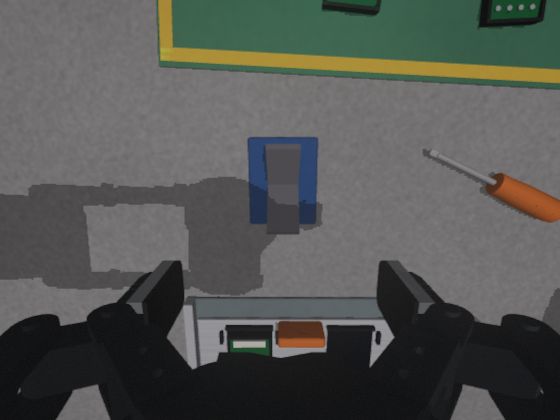

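The stand base measures centre (0.4715, 0.0375) with yaw 3.1°. I'll pick solder-up board B at (0.5255, 0.2366).

```bash
cat >> h.py <<'E'
S0=np.array([.4718,.0378]);SY=np.radians(3.1)
def sp(y,z,x=0): return np.r_[S0+R.from_euler('z',SY).apply([x,y,0])[:2],z]
def St(deg): return Rd(SY)*R.from_euler('y',deg,degrees=True)
def wall(sgn,s,n):  # point up wall (sgn +1:+y) s along slope, n off the face
    k=2**-.5; return sp(sgn*(s-n)*k,.020+(s+n)*k)
E
python3 - <<'E'
from h import *
Rb=Rd(np.radians(-2.8))
p,r=plan([(8.5,(.5255,.2366,.10),Rb,4),(8.5,(.5255,.2366,.014),Rb,4)])
print(wall(1,.040,.0115),wall(1,.045,.04))
print("lift from here")
p,r=plan([(4.5,(.5255,.2366,.12),Rb,3),(4.5,wall(1,.048,.06),St(45),5),(4.5,wall(1,.043,.015),St(45),3)],p=p,r=r)
E
```

```text
8.5, 5.15, 1.64, 2.55, -0.0, 0.0, 1.4,  
8.5, 5.19, 1.51, 2.55, -0.0, 0.0, 1.4,  
8.5, 5.22, 1.39, 2.55, -0.0, 0.0, 1.4,  
8.5, 5.25, 1.25, 2.55, -0.0, 0.0, 1.4,  
-- [0.5255 0.2366 0.1   ]
8.5, 0.0, 0.01, 2.15, -0.0, 0.0, 0.0,  
8.5, 0.0, 0.01, 2.15, -0.0, 0.0, 0.0,  
8.5, 0.0, 0.0, 2.15, -0.0, 0.0, 0.0,  
8.5, 0.01, 0.01, 2.15, -0.0, 0.0, 0.0,  
-- [0.5255 0.2366 0.014 ]
[0.47071017 0.05792305 0.056416  ] [0.4716088  0.04133036 0.08010408]
lift from here
4.5, -0.0, -0.01, -3.53, -0.1, 0.0, 0.1,  
4.5, -0.0, -0.0, -3.53, -0.1, 0.0, 0.1,  
4.5, -0.01, -0.0, -3.54, -0.1, 0.0, 0.1,  
-- [0.5255 0.2366 0.12  ]
4.5, -4.19, -0.85, 0.47, 0.5, 9.0, -1.1,  
4.5, -4.2, -0.93, -0.18, 0.5, 9.0, -1.1,  
4.5, -4.1, -1.02, -0.82, 0.5, 9.0, -1.1,  
4.5, -3.91, -1.1, -1.45, 0.5, 9.0, -1.1,  
4.5, -3.61, -1.19, -2.02, 0.5, 9.0, -1.1,  
-- [0.4723 0.0293 0.0963]
4.5, -0.17, -0.0, 1.5, 0.0, 0.0, -0.1,  
4.5, -0.16, -0.0, 1.5, 0.0, 0.0, -0.1,  
4.5, -0.17, -0.01, 1.5, 0.0, 0.0, -0.1,  
-- [0.4707 0.0576 0.061 ]
```

move_arm(series=[8.5, 5.15, 1.6, 2.5, 0, 0, 1.4, 8.5, 5.2, 1.5, 2.5, 0, 0, 1.4, 8.5, 5.2, 1.4, 2.5, 0, 0, 1.4, 8.5, 5.25, 1.25, 2.5, 0, 0, 1.4, 8.5, 0, 0, 2, 0, 0, 0])

```text
time: 15.58
tool_pos: [0.527, 0.2383, 0.0819]
tcp_rot: [-2.27, -2.171, 0.001]
wrist_force: [-0.7, -0.5, -0.1]
width: 0.992
grip_force: 0.0
```

```bash
python3 - <<'E'
from h import *
c=calibration("wrist"); im=grab("wrist"); s=read_state(); print(s["tool_pos"])
for t in (40,48,56): print(locate([.525,.237,.012],c,im,thr=t))
plan([(8.5,(.5255,.2366,.0135),Rd(np.radians(-2.8)),3)])
E
```

```text
[0.52428908 0.23583214 0.07883661]
[ 20.5 523.9 227.3  47.1  62.4  -2.6]
[ 11.8 525.1 230.2  49.9  68.3  -2.5]
[  1.2 525.4 236.5  50.1  81.1  -2.5]
8.5, 0.03, 0.05, 2.18, -0.1, 0.1, 0.1,  
8.5, 0.03, 0.05, 2.18, -0.1, 0.1, 0.1,  
8.5, 0.03, 0.04, 2.17, -0.1, 0.1, 0.1,  
-- [0.5254 0.2366 0.0135]
```

move_arm(series=[8.5, 0, 0, 2.2, 0, 0, 0, 8.5, 0, 0, 2.2, 0, 0, 0, 8.5, 0, 0, 2.1, 0, 0, 0, 4.5, 0, 0, 0, 0, 0, 0, 4.5, 0, 0, 0, 0, 0, 0])

```text
time: 16.25
tool_pos: [0.5268, 0.2359, 0.0194]
tcp_rot: [2.274, 2.168, 0.0]
wrist_force: [0.6, 0.3, 0.6]
width: 0.6
grip_force: 0.0
```

move_arm(series=[4.5, 0, 0, 0, 0, 0, 0, 4.5, 0, 0, 0, 0, 0, 0, 4.5, 0, 0, 0, 0, 0, 0])

```text
time: 16.62
tool_pos: [0.5271, 0.2373, 0.0198]
tcp_rot: [2.271, 2.17, 0.002]
wrist_force: [-0.5, -0.9, 4.5]
width: 0.53
grip_force: 2.1
```

move_arm(series=[4.5, 0, 0, -3.5, 0, 0, 0, 4.5, 0, 0, -3.5, 0, 0, 0, 4.5, 0, 0, -3.5, 0, 0, 0, 4.5, -4.2, -0.85, 0.5, 0.5, 9, -1.1, 4.5, -4.2, -0.9, -0.2, 0.5, 9, -1.1])

```text
time: 17.25
tool_pos: [0.5072, 0.1595, 0.1162]
tcp_rot: [-2.06, -2.052, -0.301]
wrist_force: [0.2, -0.0, -1.3]
width: 0.526
grip_force: 0.0
```

move_arm(series=[4.5, -4.1, -1, -0.8, 0.5, 9, -1.1, 4.5, -3.9, -1.1, -1.5, 0.5, 9, -1.1, 4.5, -3.6, -1.2, -2, 0.5, 9, -1.1, 4.5, 0, 0, 0, 0, 0, 0, 4.5, 0, 0, 0, 0, 0, 0])

```text
time: 17.88
tool_pos: [0.4755, 0.0355, 0.1033]
tcp_rot: [-1.725, -1.81, -0.676]
wrist_force: [0.2, 0.2, 0.5]
width: 0.531
grip_force: 0.0
```

```bash
python3 - <<'E'
from h import *
s=read_state(); print(s["tool_pos"],s["width"],s["q"]); im=grab("wrist","w7")
print(R.from_rotvec(s["tcp_rot"]).as_matrix().round(3),St(45).as_matrix().round(3),wall(1,.048,.06))
plan([(4.5,wall(1,.043,.020),St(45),3)])
E
```

```text
[0.47554685 0.03548028 0.10328631] 0.5312633383127007 [-0.43023971  0.2487422   2.09978994  0.68156029  1.29102953 -0.84374317]
[[-0.031  0.999 -0.045]
 [ 0.725  0.053  0.687]
 [ 0.688 -0.011 -0.726]] [[-0.038  0.999 -0.038]
 [ 0.706  0.054  0.706]
 [ 0.707  0.    -0.707]] [0.47225887 0.02932714 0.09636753]
4.5, -0.47, -0.11, 1.36, -0.2, 0.5, -0.1,  
4.5, -0.48, -0.11, 1.35, -0.2, 0.5, -0.1,  
4.5, -0.49, -0.12, 1.34, -0.2, 0.5, -0.1,  
-- [0.4709 0.054  0.0646]
```

View pics/w7.png

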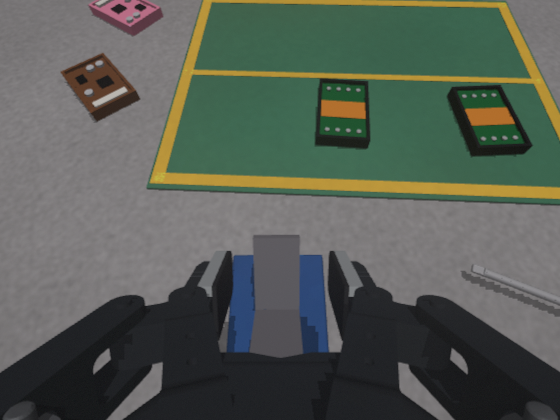

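The pads closed empty: the TCP stopped at z≈0.0195, which is too high. In this view board B is still on the mat at (343,112), and the stand is centred between the fingers at (277,290), so the 45° tilt works. I'll check the noise in the pose reading before trying again.

```bash
python3 - <<'E'
from h import *
for i in range(3): print(read_state()["tool_pos"])
c=calibration("wrist"); im=grab("wrist"); print(read_state()["tool_pos"])
for P in([.525,.237,.012],[.665,.233,.012]):
  for t in (48,56): print(locate(P,c,im,thr=t))
Rb=Rd(np.radians(-2.5))
plan([(8.5,(.5245,.2365,.10),Rb,5)])
E
```

```text
[0.47556333 0.03650827 0.10372813]
[0.47556333 0.03650827 0.10372813]
[0.47556333 0.03650827 0.10372813]
[0.47553067 0.037191   0.10398759]
[  9.9 524.9 232.5  49.7  89.6  -2.7]
[ 10.6 524.7 232.2  50.3  90.3  -2.7]
[ 17.5 662.3 228.5  58.7  88.8   5.4]
[ 18.4 662.1 228.3  59.2  89.2   5.7]
8.5, 2.8, 1.21, 2.75, -0.5, -8.7, 1.1,  
8.5, 3.21, 1.12, 2.3, -0.5, -8.7, 1.1,  
8.5, 3.54, 1.04, 1.8, -0.5, -8.7, 1.1,  
8.5, 3.79, 0.96, 1.25, -0.5, -8.7, 1.1,  
8.5, 3.96, 0.88, 0.66, -0.5, -8.7, 1.1,  
-- [0.5245 0.2365 0.1   ]
```

move_arm(series=[8.5, 2.8, 1.2, 2.75, -0.5, -8.7, 1.1, 8.5, 3.2, 1.1, 2.3, -0.5, -8.7, 1.1, 8.5, 3.55, 1.05, 1.8, -0.5, -8.7, 1.1, 8.5, 3.8, 0.95, 1.25, -0.5, -8.7, 1.1, 8.5, 3.95, 0.9, 0.65, -0.5, -8.7, 1.1])

```text
time: 18.6
tool_pos: [0.523, 0.235, 0.1025]
tcp_rot: [-2.261, -2.168, -0.007]
wrist_force: [-0.0, -0.1, -0.6]
width: 0.994
grip_force: 0.0
```

move_arm(series=[8.5, 0, 0, 0, 0, 0, 0, 8.5, 0, 0, 0, 0, 0, 0, 8.5, 0, 0, 0, 0, 0, 0])

```text
time: 18.98
tool_pos: [0.5225, 0.23, 0.0998]
tcp_rot: [-2.26, -2.158, -0.003]
wrist_force: [0.8, -1.3, 0.1]
width: 0.996
grip_force: 0.0
```

```bash
python3 - <<'E'
from h import *
c=calibration("wrist"); im=grab("wrist"); s=read_state(); print(s["tool_pos"])
for t in (40,48,56): print(locate([.525,.237,.012],c,im,thr=t))
Rb=Rd(np.radians(-2.5))
plan([(8.5,(.5255,.2365,.02),Rb,3)])
E
```

```text
[0.52281516 0.22936245 0.09976064]
[ 36.7 524.6 218.4  44.1  49.2  87.1]
[ 24.8 524.9 223.7  49.6  55.6  -2.8]
[  1.1 525.4 236.3  50.   81.1  -2.4]
8.5, 0.21, 0.11, 2.66, -0.2, -0.2, -0.1,  
8.5, 0.22, 0.09, 2.66, -0.2, -0.2, -0.1,  
8.5, 0.22, 0.09, 2.66, -0.2, -0.2, -0.1,  
-- [0.5255 0.2365 0.02  ]
```

move_arm(series=[8.5, 0.2, 0.1, 2.7, -0.2, -0.2, 0, 8.5, 0.2, 0.1, 2.7, -0.2, -0.2, 0, 8.5, 0.2, 0.1, 2.6, -0.2, -0.2, 0, 8.5, 0, 0, 0, 0, 0, 0, 8.5, 0, 0, 0, 0, 0, 0])

```text
time: 19.65
tool_pos: [0.5269, 0.2363, 0.0207]
tcp_rot: [-2.273, -2.167, -0.004]
wrist_force: [0.7, 0.5, 0.9]
width: 0.995
grip_force: 0.0
```

move_arm(series=[8.5, 0, 0, 0, 0, 0, 0])

```text
time: 19.77
tool_pos: [0.5275, 0.2372, 0.0216]
tcp_rot: [2.273, 2.169, 0.007]
wrist_force: [-0.5, 0.4, -0.5]
width: 0.995
grip_force: 0.0
```

move_arm(series=[8.5, 0, 0, 0, 0, 0, 0])

```text
time: 19.9
tool_pos: [0.5271, 0.2375, 0.0212]
tcp_rot: [-2.272, -2.17, -0.006]
wrist_force: [0.6, -0.2, -0.6]
width: 0.996
grip_force: 0.0
```

move_arm(series=[8.5, 0, 0, 0.45, 0, 0, 0, 8.5, 0, 0, 0.45, 0, 0, 0, 8.5, 0, 0, 0, 0, 0, 0, 4.5, 0, 0, 0, 0, 0, 0, 4.5, 0, 0, 0, 0, 0, 0])

```text
time: 20.52
tool_pos: [0.5262, 0.2375, 0.011]
tcp_rot: [-2.271, -2.17, -0.003]
wrist_force: [-0.2, -0.3, -1.3]
width: 0.602
grip_force: 0.0
```

move_arm(series=[4.5, 0, 0, 0, 0, 0, 0, 4.5, 0, 0, 0, 0, 0, 0, 4.5, 0, 0, 0, 0, 0, 0])

```text
time: 20.9
tool_pos: [0.5268, 0.2376, 0.0115]
tcp_rot: [-2.271, -2.17, -0.005]
wrist_force: [-0.5, 0.9, 3.5]
width: 0.561
grip_force: 62.4
```

```bash
python3 - <<'E'
from h import *
Rb=R.from_rotvec(read_state()["tcp_rot"])
p,r=plan([(4.5,(.5268,.2375,.12),Rb,3),(4.5,wall(1,.050,.06),St(45),5)],)
E
```

```text
4.5, 0.01, 0.01, -3.62, 0.0, 0.0, 0.0,  
4.5, 0.0, 0.01, -3.62, 0.0, 0.0, 0.0,  
4.5, 0.01, 0.01, -3.61, 0.0, 0.0, 0.0,  
-- [0.5268 0.2375 0.12  ]
4.5, -4.18, -0.9, 0.43, 0.5, 9.0, -1.1,  
4.5, -4.18, -0.98, -0.22, 0.5, 9.0, -1.1,  
4.5, -4.08, -1.07, -0.86, 0.5, 9.0, -1.1,  
4.5, -3.87, -1.16, -1.47, 0.5, 9.0, -1.1,  
4.5, -3.57, -1.24, -2.05, 0.5, 9.0, -1.1,  
-- [0.4722 0.0308 0.0978]
```

move_arm(series=[4.5, 0, 0, -3.6, 0, 0, 0, 4.5, 0, 0, -3.6, 0, 0, 0, 4.5, 0, 0, -3.6, 0, 0, 0, 4.5, -4.2, -0.9, 0.4, 0.5, 9, -1.1, 4.5, -4.2, -1, -0.2, 0.5, 9, -1.1])

```text
time: 21.52
tool_pos: [0.5051, 0.1597, 0.1115]
tcp_rot: [-2.06, -2.052, -0.3]
wrist_force: [-0.0, -0.9, -1.1]
width: 0.563
grip_force: 62.3
```

move_arm(series=[4.5, -4.1, -1.1, -0.9, 0.5, 9, -1.1, 4.5, -3.9, -1.2, -1.5, 0.5, 9, -1.1, 4.5, -3.6, -1.25, -2.05, 0.5, 9, -1.1, 4.5, 0, 0, 0, 0, 0, 0, 4.5, 0, 0, 0, 0, 0, 0])

```text
time: 22.15
tool_pos: [0.4712, 0.0357, 0.1004]
tcp_rot: [-1.725, -1.81, -0.674]
wrist_force: [-0.6, 1.0, -0.1]
width: 0.56
grip_force: 62.3
```

move_arm(series=[4.5, 0, 0, 0, 0, 0, 0])

```text
time: 22.28
tool_pos: [0.4715, 0.0376, 0.1014]
tcp_rot: [-1.721, -1.816, -0.674]
wrist_force: [-0.6, 0.3, -0.9]
width: 0.56
grip_force: 62.3
```

```bash
python3 - <<'E'
from h import *
s=read_state(); print(s["tool_pos"],s["width"],s["grip_force"])
print(R.from_rotvec(s["tcp_rot"]).as_matrix().round(3))
plan([(4.5,wall(1,.0425,.016),St(45),4)])
E
```

```text
[0.47146134 0.03764201 0.10135313] 0.5602861003491735 62.29384660720825
[[-0.035  0.998 -0.047]
 [ 0.726  0.057  0.685]
 [ 0.687 -0.01  -0.727]]
4.5, -0.34, 0.02, 1.05, -0.1, 0.4, -0.1,  
4.5, -0.35, 0.02, 1.05, -0.1, 0.4, -0.1,  
4.5, -0.36, 0.01, 1.05, -0.1, 0.4, -0.1,  
4.5, -0.37, 0.02, 1.04, -0.1, 0.4, -0.1,  
-- [0.4708 0.0565 0.0613]
```

move_arm(series=[4.5, -0.35, 0, 1.05, 0, 0.4, 0, 4.5, -0.35, 0, 1.05, 0, 0.4, 0, 4.5, -0.35, 0, 1.05, 0, 0.4, 0, 4.5, -0.35, 0, 1.05, 0, 0.4, 0, 4.5, 0, 0, 0, 0, 0, 0])

```text
time: 22.9
tool_pos: [0.469, 0.0559, 0.06]
tcp_rot: [-1.704, -1.792, -0.694]
wrist_force: [-0.0, 1.4, -1.1]
width: 0.558
grip_force: 62.3
```

move_arm(series=[4.5, 0, 0, 0, 0, 0, 0])

```text
time: 23.02
tool_pos: [0.4702, 0.0551, 0.0611]
tcp_rot: [-1.706, -1.794, -0.696]
wrist_force: [-0.5, -0.6, -0.9]
width: 0.561
grip_force: 62.3
```

```bash
python3 - <<'E'
from h import *
s=read_state(); print(s["tool_pos"],s["wrist_force"])
grab("wrist","w8")
plan([(4.5,wall(1,.0405,.0115),St(45),3)])
E
```

```text
[0.47021733 0.05513667 0.06107876] [-0.5122159  -0.58043637 -0.85913062]
4.5, -0.03, 0.02, 0.18, -0.1, -0.0, -0.1,  
4.5, -0.03, 0.01, 0.19, -0.1, -0.0, -0.1,  
4.5, -0.02, 0.02, 0.18, -0.1, -0.0, -0.1,  
-- [0.4707 0.0583 0.0568]
```

View pics/w8.png

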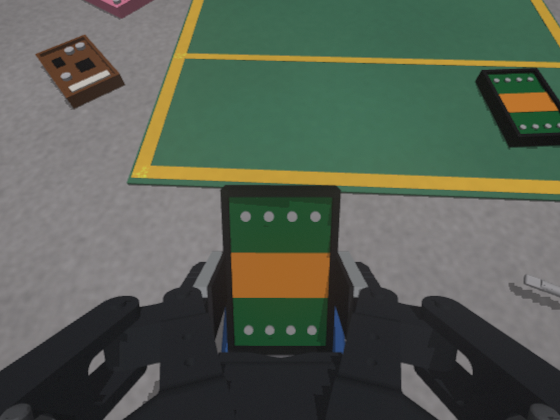

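Board B is held solder side up at 45° over the +y wall, and the wall is hidden behind it. I'll advance and release.

move_arm(series=[4.5, -0.05, 0.04, 0.2, 0, 0, 0, 4.5, 0, 0, 0.15, 0, 0, 0, 4.5, 0, 0, 0, 0, 0, 0, 4.5, 0, 0, 0, 0, 0, 0])

```text
time: 23.58
tool_pos: [0.4704, 0.0573, 0.0583]
tcp_rot: [-1.706, -1.794, -0.696]
wrist_force: [0.5, 0.6, -0.8]
width: 0.561
grip_force: 62.3
```

move_arm(series=[5, 0, 0, 0, 0, 0, 0, 5.5, 0, 0, 0, 0, 0, 0, 6, 0, 0, 0, 0, 0, 0, 7, 0, 0, 0, 0, 0, 0, 7, 0, 0, 0, 0, 0, 0])

```text
time: 24.2
tool_pos: [0.4704, 0.0573, 0.0583]
tcp_rot: [-1.706, -1.794, -0.696]
wrist_force: [0.8, -0.5, -0.3]
width: 0.819
grip_force: 0.0
```

move_arm(series=[7, 0, 0, 0, 0, 0, 0, 8.5, 0, 0, -1.5, 0, 0, 0, 8.5, 0, 0, -4, 0, 0, 0, 8.5, 0, 0, -4, 0, 0, 0, 8.5, 0, 0, 0, 0, 0, 0])

```text
time: 24.82
tool_pos: [0.4775, -0.0127, 0.1281]
tcp_rot: [-1.71, -1.798, -0.7]
wrist_force: [0.0, 1.1, 0.0]
width: 0.994
grip_force: 0.0
```

```bash
python3 - <<'E'
from h import *
s=read_state(); print(s["tool_pos"],s["wrist_force"],s["width"])
a=grab("wrist"); b=grab("scene"); cv2.imwrite("pics/m9.png",np.hstack([a,cv2.resize(b[190:250,235:315],(560,420))])[:,:,::-1][:, ::1])
im=cv2.imread("pics/m9.png"); cv2.imwrite("pics/m9.png",cv2.resize(im,(800,300)))
E
```

```text
[ 0.47745389 -0.01272846  0.12807331] [0.0104921  1.06315012 0.01520509] 0.9939719170776242
```

View pics/m9.png

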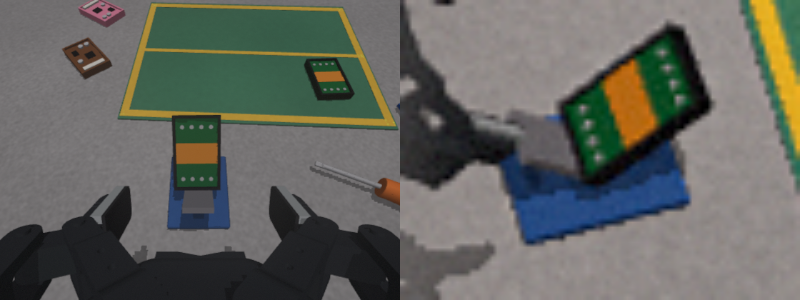

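Board B lies well seated on the +y wall, solder side up. I'll straighten the tool, close the fingers and go behind it to push.

```bash
python3 - <<'E'
from h import *
p,r=plan([(8.5,sp(.01,.18),St(0),5),(0,sp(.10,.18),St(0),3),(0,sp(.10,.077),St(0),3)])
print(sp(.1,.077))
E
```

```text
8.5, 1.59, -0.02, 0.05, -0.1, -9.0, -0.0,  
8.5, 1.58, -0.02, -0.2, -0.1, -9.0, -0.0,  
8.5, 1.53, -0.02, -0.44, -0.1, -9.0, -0.0,  
8.5, 1.44, -0.02, -0.67, -0.1, -9.0, -0.0,  
8.5, 1.31, -0.01, -0.9, -0.1, -9.0, -0.0,  
-- [0.4713 0.0478 0.18  ]
0, 3.0, -0.01, 0.0, -0.0, 0.0, -0.1,  
0, 3.0, -0.01, 0.0, -0.0, 0.0, -0.1,  
0, 3.0, 0.01, 0.0, -0.0, 0.0, -0.1,  
-- [0.4664 0.1376 0.18  ]
0, 0.0, 0.0, 3.43, -0.0, 0.0, 0.0,  
0, 0.0, 0.01, 3.44, -0.0, 0.0, 0.0,  
0, 0.0, 0.0, 3.43, -0.0, 0.0, 0.0,  
-- [0.4664 0.1376 0.077 ]
[0.46639212 0.13765367 0.077     ]
```

move_arm(series=[8.5, 1.6, 0, -0.5, 0, -9, 0, 8.5, 1.6, 0, -0.5, 0, -9, 0, 8.5, 1.5, 0, -0.5, 0, -9, 0, 8.5, 1.4, 0, -0.6, 0, -9, 0, 8.5, 1.3, 0, -0.6, 0, -9, 0])

```text
time: 25.55
tool_pos: [0.4715, 0.0433, 0.1828]
tcp_rot: [-2.157, -2.279, 0.016]
wrist_force: [0.1, 0.1, 0.1]
width: 0.996
grip_force: 0.0
```

move_arm(series=[0, 3, 0, 0, 0, 0, 0, 0, 3, 0, 0, 0, 0, 0, 0, 3, 0, 0, 0, 0, 0, 0, 0, 0, 0, 0, 0, 0, 0, 0, 0, 0, 0, 0, 0])

```text
time: 26.18
tool_pos: [0.4664, 0.1321, 0.1818]
tcp_rot: [-2.153, -2.277, 0.015]
wrist_force: [0.1, -0.4, 0.9]
width: 0.001
grip_force: 0.0
```

move_arm(series=[0, 0, 0, 0, 0, 0, 0])

```text
time: 26.3
tool_pos: [0.4671, 0.1315, 0.1825]
tcp_rot: [-2.155, -2.275, 0.013]
wrist_force: [0.1, -0.2, 0.3]
width: -0.0
grip_force: 0.0
```

```bash
python3 - <<'E'
from h import *
s=read_state(); print(s["tool_pos"],s["width"],R.from_rotvec(s["tcp_rot"]).as_matrix()[:,2])
p,r=plan([(0,sp(.10,.077),St(0),4),(0,sp(.07,.077),St(0),2),(0,sp(-.003,.079),St(0),7)])
E
```

```text
[0.4671372  0.13153413 0.18246128] -0.0002445485549577766 [-1.14145814e-02 -7.24288386e-04 -9.99934589e-01]
0, 0.15, 0.02, 2.64, -0.2, 0.0, -0.0,  
0, 0.16, 0.01, 2.64, -0.2, 0.0, -0.0,  
0, 0.15, 0.0, 2.63, -0.2, 0.0, -0.0,  
0, 0.16, -0.01, 2.64, -0.2, 0.0, -0.0,  
-- [0.4663 0.1377 0.077 ]
0, -1.5, 0.0, -0.0, 0.1, 0.0, -0.0,  
0, -1.5, 0.0, -0.0, 0.1, 0.0, -0.0,  
-- [0.468  0.1077 0.077 ]
0, -1.04, 0.0, -0.03, -0.0, 0.0, -0.0,  
0, -1.04, 0.0, -0.03, -0.0, 0.0, -0.0,  
0, -1.04, 0.0, -0.03, -0.0, 0.0, -0.0,  
0, -1.05, 0.0, -0.03, -0.0, 0.0, -0.0,  
0, -1.04, 0.0, -0.03, -0.0, 0.0, -0.0,  
0, -1.05, 0.0, -0.03, -0.0, 0.0, -0.0,  
0, -1.04, 0.0, -0.02, -0.0, 0.0, -0.0,  
-- [0.4719 0.0348 0.079 ]
```

move_arm(series=[0, 0.15, 0, 2.6, -0.2, 0, 0, 0, 0.15, 0, 2.6, -0.2, 0, 0, 0, 0.15, 0, 2.6, -0.2, 0, 0, 0, 0.15, 0, 2.6, -0.2, 0, 0, 0, -1.5, 0, 0, 0, 0, 0])

```text
time: 26.92
tool_pos: [0.4653, 0.1222, 0.0769]
tcp_rot: [-2.159, -2.281, 0.002]
wrist_force: [-0.5, -0.3, 0.8]
width: -0.001
grip_force: 0.0
```

move_arm(series=[0, -1.5, 0, 0, 0, 0, 0, 0, -1, 0, 0, 0, 0, 0, 0, -1, 0, 0, 0, 0, 0, 0, -1, 0, 0, 0, 0, 0, 0, -1, 0, 0, 0, 0, 0])

```text
time: 27.55
tool_pos: [0.4705, 0.0676, 0.0791]
tcp_rot: [2.158, 2.28, 0.004]
wrist_force: [-0.1, 0.1, -0.4]
width: 0.004
grip_force: 0.1
```

move_arm(series=[0, -1, 0, 0, 0, 0, 0, 0, -0.8, 0, 0, 0, 0, 0, 0, -0.7, 0, 0, 0, 0, 0, 0, -0.5, 0, 0, 0, 0, 0, 0, -0.4, 0, 0, 0, 0, 0])

```text
time: 28.18
tool_pos: [0.4724, 0.0342, 0.079]
tcp_rot: [2.158, 2.28, 0.004]
wrist_force: [-0.6, 0.2, 0.8]
width: -0.003
grip_force: 0.0
```

```bash
python3 - <<'E'
from h import *
s=read_state(); print(s["tool_pos"],s["wrist_force"])
b=grab("scene"); a=grab("wrist"); cv2.imwrite("pics/m10.png",cv2.resize(np.hstack([a,cv2.resize(b[180:260,220:327],(560,420))]),(800,300))[:,:,::-1])
E
```

```text
[0.47237301 0.03421525 0.07896803] [-0.5890801   0.16033525  0.81219755]
```

View pics/m10.png

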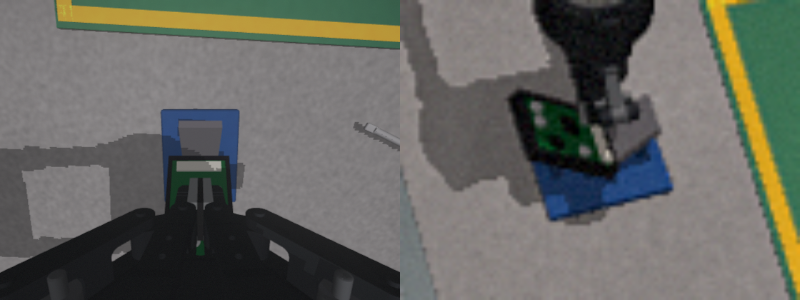

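Board B has tipped over and now rests component side up on the −y wall. Next I retreat, tilt to −45° and grasp it.

```bash
python3 - <<'E'
from h import *
p,r=plan([(8.5,sp(.01,.18),St(0),4),(8.5,wall(-1,.042,.08),St(-45),5)])
E
```

```text
8.5, 0.34, -0.0, -2.53, 0.1, -0.0, 0.0,  
8.5, 0.34, -0.01, -2.52, 0.1, -0.0, 0.0,  
8.5, 0.34, -0.01, -2.53, 0.1, -0.0, 0.0,  
8.5, 0.34, -0.01, -2.52, 0.1, -0.0, 0.0,  
-- [0.4712 0.0478 0.18  ]
8.5, 0.34, 0.01, 1.47, -0.0, -9.0, 0.0,  
8.5, 0.56, 0.0, 1.4, -0.0, -9.0, 0.0,  
8.5, 0.78, 0.01, 1.3, -0.0, -9.0, 0.0,  
8.5, 0.97, 0.0, 1.16, -0.0, -9.0, 0.0,  
8.5, 1.14, 0.01, 1.0, -0.0, -9.0, 0.0,  
-- [0.4704 0.0646 0.1063]
```

move_arm(series=[0, 0.3, 0, -2.5, 0.1, 0, 0, 0, 0.3, 0, -2.5, 0.1, 0, 0, 8.5, 0.35, 0, -2.5, 0.1, 0, 0, 8.5, 0.35, 0, -2.5, 0.1, 0, 0, 8.5, 0.35, 0, 1.5, 0, -9, 0])

```text
time: 28.9
tool_pos: [0.475, 0.0494, 0.1683]
tcp_rot: [2.08, 2.186, -0.159]
wrist_force: [-0.5, 0.2, -0.4]
width: 0.639
grip_force: 0.0
```

move_arm(series=[8.5, 0.55, 0, 1.4, 0, -9, 0, 8.5, 0.8, 0, 1.3, 0, -9, 0, 8.5, 0.95, 0, 1.15, 0, -9, 0, 8.5, 1.15, 0, 1, 0, -9, 0, 8.5, 0, 0, 0, 0, 0, 0])

```text
time: 29.52
tool_pos: [0.4683, 0.0655, 0.1013]
tcp_rot: [1.698, 1.809, -0.718]
wrist_force: [-0.7, -0.6, -0.3]
width: 0.998
grip_force: 0.0
```

move_arm(series=[8.5, 0, 0, 0, 0, 0, 0, 8.5, 0, 0, 0, 0, 0, 0])

```text
time: 29.78
tool_pos: [0.4713, 0.0642, 0.1068]
tcp_rot: [1.708, 1.802, -0.705]
wrist_force: [0.1, 0.0, 0.9]
width: 0.996
grip_force: 0.0
```

```bash
python3 - <<'E'
from h import *
s=read_state(); print(s["tool_pos"],s["q"]); print(R.from_rotvec(s["tcp_rot"]).as_matrix().round(3))
c=calibration("wrist"); im=grab("wrist","w11")
k=2**-.5; q=[sp(0,0,a)+ (wall(-1,b,.012)-sp(0,0)) for a in(-.025,.025) for b in(0,.08)]
uv=project("wrist",q,c); print(uv.round(0).tolist())
g=im.max(2); u=uv.mean(0).astype(int)
print("dark cols:",[ (r,[int(v) for v in np.where(g[r,180:380]<30)[0][[0,-1]]+180]) for r in range(100,260,20) if (g[r,180:380]<30).any()])
plan([(8.5,wall(-1,.042,.030),St(-45),3),(8.5,wall(-1,.042,.009),St(-45),3)])
E
```

```text
[0.47132178 0.06415718 0.1068483 ] [ 0.53904977  0.28495179  2.05638917 -0.70135222  1.30999753  0.85426278]
[[-0.038  0.999  0.038]
 [ 0.708  0.053 -0.704]
 [-0.705 -0.    -0.709]]
[[239.0, 163.0], [243.0, 280.0], [320.0, 163.0], [316.0, 281.0]]
dark cols: []
8.5, 0.03, -0.03, 1.67, -0.0, -0.1, -0.0,  
8.5, 0.03, -0.03, 1.67, -0.0, -0.1, -0.0,  
8.5, 0.03, -0.03, 1.66, -0.0, -0.1, -0.0,  
-- [0.4723 0.0294 0.0709]
8.5, 0.0, 0.0, 0.7, -0.0, 0.0, -0.0,  
8.5, 0.0, 0.0, 0.7, -0.0, 0.0, -0.0,  
8.5, 0.0, 0.0, 0.7, -0.0, 0.0, -0.0,  
-- [0.4731 0.0145 0.0561]
```

View pics/w11.png

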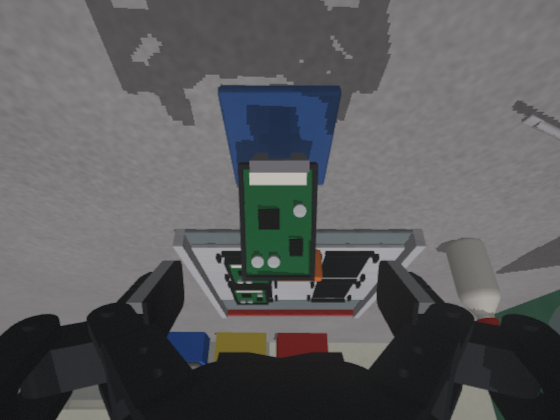

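The board spans (240–318, 160–280), against a prediction of (239–320, 163–281), so I'll grasp it.

move_arm(series=[8.5, 0.1, -0.03, 1.7, 0, 0, 0, 8.5, 0.1, -0.03, 1.7, 0, 0, 0, 8.5, 0.1, -0.03, 1.6, 0, 0, 0, 8.5, 0, 0, 1, 0, 0, 0, 8.5, 0, 0, 1.1, 0, 0, 0])

```text
time: 30.45
tool_pos: [0.4719, 0.0157, 0.052]
tcp_rot: [1.705, 1.803, -0.71]
wrist_force: [-0.3, -0.2, 0.1]
width: 0.994
grip_force: 0.0
```

move_arm(series=[8.5, 0, 0, 0, 0, 0, 0, 4.5, 0, 0, 0, 0, 0, 0, 4.5, 0, 0, 0, 0, 0, 0, 4.5, 0, 0, 0, 0, 0, 0, 4.5, 0, 0, 0, 0, 0, 0])

```text
time: 31.08
tool_pos: [0.4724, 0.0171, 0.0533]
tcp_rot: [1.705, 1.803, -0.707]
wrist_force: [-1.3, 5.2, 4.2]
width: 0.561
grip_force: 61.3
```

```bash
python3 - <<'E'
from h import *
s=read_state(); print(s["tool_pos"],s["width"],s["grip_force"],s["wrist_force"])
b=bay(1,-1); print(b)
p,r=plan([(4.5,wall(-1,.046,.06),St(-45),2),(4.5,(.49,-.03,.17),St(0),5),(4.5,(*b,.15),Rd(YS),5)])
E
```

```text
[0.47244265 0.0170846  0.05330446] 0.5614878003038237 61.342198848724365 [-1.32442027  5.19294587  4.231737  ]
[ 0.56501773 -0.26371048]
4.5, -0.39, 0.02, -2.56, -0.0, -0.0, 0.1,  
4.5, -0.38, 0.02, -2.55, -0.0, -0.0, 0.1,  
-- [0.4712 0.0477 0.0949]
4.5, -2.17, 0.29, 0.05, -0.0, 9.0, -0.0,  
4.5, -2.15, 0.29, -0.29, -0.0, 9.0, -0.0,  
4.5, -2.08, 0.3, -0.63, -0.0, 9.0, -0.0,  
4.5, -1.96, 0.29, -0.95, -0.0, 9.0, -0.0,  
4.5, -1.79, 0.3, -1.24, -0.0, 9.0, -0.0,  
-- [ 0.49 -0.03  0.17]
4.5, -4.75, 1.25, 0.4, 0.0, -0.0, -0.1,  
4.5, -4.75, 1.24, 0.39, 0.0, -0.0, -0.1,  
4.5, -4.75, 1.24, 0.4, 0.0, -0.0, -0.1,  
4.5, -4.75, 1.23, 0.39, 0.0, -0.0, -0.1,  
4.5, -4.76, 1.21, 0.4, 0.0, -0.0, -0.1,  
-- [ 0.565  -0.2637  0.15  ]
```

move_arm(series=[4.5, -0.4, 0, -2.5, 0, 0, 0, 4.5, -0.4, 0, -2.5, 0, 0, 0, 4.5, -2.2, 0.3, 0, 0, 9, 0, 4.5, -2.15, 0.3, -0.3, 0, 9, 0, 4.5, -2.1, 0.3, -0.6, 0, 9, 0])

```text
time: 31.7
tool_pos: [0.4823, -0.0005, 0.14]
tcp_rot: [1.992, 2.11, -0.313]
wrist_force: [-0.2, 0.2, -1.5]
width: 0.564
grip_force: 62.5
```

move_arm(series=[4.5, -1.95, 0.3, -1, 0, 9, 0, 4.5, -1.8, 0.3, -1.2, 0, 9, 0, 4.5, -4.75, 1.2, 0.4, 0, 0, 0, 4.5, -4.75, 1.2, 0.4, 0, 0, 0, 4.5, -4.75, 1.2, 0.4, 0, 0, 0])

```text
time: 32.33
tool_pos: [0.5332, -0.1738, 0.1567]
tcp_rot: [-2.158, -2.279, 0.004]
wrist_force: [0.1, -0.2, -0.7]
width: 0.565
grip_force: 62.6
```

move_arm(series=[4.5, -4.75, 1.2, 0.4, 0, 0, 0, 4.5, -4.75, 1.2, 0.4, 0, 0, 0, 4.5, 0, 0, 4, 0, 0, 0, 4.5, 0, 0, 4, 0, 0, 0, 4.5, 0, 0, 0, 0, 0, 0])

```text
time: 32.95
tool_pos: [0.5583, -0.2638, 0.0643]
tcp_rot: [-2.152, -2.272, 0.008]
wrist_force: [-0.5, -0.5, -0.5]
width: 0.56
grip_force: 62.5
```

move_arm(series=[4.5, 0, 0, 0, 0, 0, 0, 4.5, 0, 0, 0, 0, 0, 0, 4.5, 0, 0, 0, 0, 0, 0])

```text
time: 33.33
tool_pos: [0.5638, -0.2659, 0.0711]
tcp_rot: [2.159, 2.281, -0.002]
wrist_force: [-0.1, -0.1, -0.2]
width: 0.565
grip_force: 62.5
```

```bash
python3 - <<'E'
from h import *
c=calibration("wrist"); im=grab("wrist","w12"); s=read_state(); p=s["tool_pos"]; print(p,s["width"],R.from_rotvec(s["tcp_rot"]).as_matrix()[:,2])
g=im.max(2)
for col in (250,281,310): # vertical dark runs
    d=g[100:380,col]; print(col,[(int(i)+100,int(v)) for i,v in enumerate(d) if 165<=i+100<=200 or 340<=i+100<=352][::3])
b=bay(1,-1); ex=R.from_euler('z',YS)
ztop=p[2]-.003+.006
print("expected board edges if y off -1.8:",project("wrist",[p+R.from_euler('z',YS).apply([sx*.025,-.0018+sy*.04,.003]) for sx in(-1,1) for sy in(-1,1)],c).round(1).tolist())
plan([(4.5,np.r_[b+[0,.0015],.0245],Rd(YS),4)])
E
```

```text
[ 0.56356164 -0.26580903  0.07081418] 0.5596814430661341 [-9.17920481e-04 -1.17016188e-03 -9.99998894e-01]
250 [(165, 197), (168, 78), (171, 54), (174, 53), (177, 51), (180, 52), (183, 46), (186, 44), (189, 40), (192, 41), (195, 50), (198, 54), (340, 79), (343, 66), (346, 66), (349, 24), (352, 29)]
281 [(165, 198), (168, 68), (171, 51), (174, 52), (177, 51), (180, 48), (183, 43), (186, 44), (189, 39), (192, 41), (195, 48), (198, 54), (340, 66), (343, 67), (346, 66), (349, 22), (352, 27)]
310 [(165, 198), (168, 109), (171, 53), (174, 52), (177, 52), (180, 51), (183, 43), (186, 44), (189, 43), (192, 43), (195, 50), (198, 54), (340, 68), (343, 96), (346, 96), (349, 23), (352, 29)]
expected board edges if y off -1.8: [[228.3, 356.1], [220.0, 191.5], [333.1, 356.2], [341.1, 191.4]]
4.5, 0.09, 0.04, 1.16, -0.0, 0.0, -0.0,  
4.5, 0.09, 0.04, 1.16, -0.0, 0.0, -0.0,  
4.5, 0.09, 0.04, 1.16, -0.0, 0.0, -0.0,  
4.5, 0.09, 0.05, 1.15, -0.0, 0.0, -0.0,  
-- [ 0.565  -0.2622  0.0245]
```

move_arm(series=[4.5, 0, 0.05, 1.2, 0, 0, 0, 4.5, 0, 0.05, 1.2, 0, 0, 0, 4.5, 0, 0, 1, 0, 0, 0, 4.5, 0, 0, 0.8, 0, 0, 0, 4.5, 0, 0, 0, 0, 0, 0])

```text
time: 34.0
tool_pos: [0.5625, -0.2649, 0.0257]
tcp_rot: [-2.156, -2.278, 0.004]
wrist_force: [-0.4, 0.7, -0.8]
width: 0.567
grip_force: 62.6
```

move_arm(series=[4.5, 0, 0, 0, 0, 0, 0, 4.5, 0, 0, 0, 0, 0, 0])

```text
time: 34.25
tool_pos: [0.5639, -0.2656, 0.0277]
tcp_rot: [-2.159, -2.28, 0.003]
wrist_force: [0.7, -0.4, -1.1]
width: 0.564
grip_force: 62.6
```

```bash
python3 - <<'E'
from h import *
c=calibration("wrist"); im=grab("wrist","w13"); s=read_state(); p=s["tool_pos"]; print(p,s["wrist_force"])
g=im.max(2).astype(int)
for col in (240,281,320): print(col,g[150:202:2,col].tolist())
for row in (215,): print("row",row,g[row,196:232:2].tolist(),g[row,330:370:2].tolist())
E=R.from_euler('z',YS); b=np.r_[bay(1,-1),0]
f=lambda x,y,z:project("wrist",[b+E.apply([x,y,0])+[0,0,z]],c)[0].round(1).tolist()
print("end rib inner top/bottom",f(0,.0445,.0185),f(0,.0445,.0125),"outer",f(0,.0475,.0185),"side ribs inner top",f(-.03,.036,.0185),f(.03,.036,.0185))
E
```

```text
[ 0.56384694 -0.26562958  0.02769224] [ 0.03642892 -0.11872645  0.23936922]
240 [186, 184, 180, 183, 188, 165, 51, 56, 59, 58, 80, 183, 187, 187, 185, 98, 51, 50, 44, 43, 41, 40, 42, 53, 52, 52]
281 [163, 186, 182, 185, 188, 165, 47, 54, 56, 56, 65, 184, 187, 187, 186, 132, 49, 50, 51, 44, 39, 41, 44, 54, 52, 52]
320 [157, 190, 185, 186, 187, 166, 47, 57, 56, 56, 56, 185, 187, 189, 185, 129, 50, 50, 44, 44, 43, 43, 43, 54, 54, 52]
row 215 [126, 126, 126, 125, 125, 125, 125, 125, 125, 124, 124, 125, 106, 43, 44, 43, 40, 71] [73, 48, 52, 52, 53, 148, 186, 185, 185, 185, 186, 185, 185, 185, 186, 186, 185, 185, 186, 185]
end rib inner top/bottom [283.9, 168.3] [283.8, 166.6] outer [283.9, 161.5] side ribs inner top [217.1, 187.3] [350.8, 187.2]
```

The gap to the end rib is about 4.7 mm, near the expected 4.5 mm. I'll shift x by 1.5 mm, lower and release.

move_arm(series=[4.5, 0, 0.15, 0, 0, 0, 0, 4.5, 0, 0, 0.3, 0, 0, 0, 4.5, 0, 0, 0, 0, 0, 0, 5.5, 0, 0, 0, 0, 0, 0, 6.5, 0, 0, 0, 0, 0, 0])

```text
time: 34.92
tool_pos: [0.565, -0.2654, 0.0242]
tcp_rot: [-2.158, -2.28, 0.003]
wrist_force: [-0.3, 0.3, -0.3]
width: 0.76
grip_force: 0.0
```

move_arm(series=[6.5, 0, 0, 0, 0, 0, 0, 6.5, 0, 0, 0, 0, 0, 0, 6.5, 0, 0, -2.5, 0, 0, 0, 6.5, 0, 0, -5, 0, 0, 0, 8.5, 0, 0, -6, 0, 0, 0])

```text
time: 35.55
tool_pos: [0.5642, -0.2647, 0.1589]
tcp_rot: [-2.156, -2.277, 0.005]
wrist_force: [1.3, -0.8, -0.3]
width: 0.947
grip_force: 0.0
```

```bash
python3 - <<'E'
from h import *
print(read_state()["tool_pos"]); im=grab("top","t3"); c=calibration("top")
for t in (40,50,60): print(locate([.665,.233,.012],c,im,name="top",thr=t,half=.055))
p,r=plan([(8.5,(.664,.233,.15),Rd(np.radians(5.7)),9)])
E
```

```text
[ 0.56418391 -0.26469912  0.15885125]
[  3.4 664.8 232.8  52.8  80.5   5.3]
[  5.5 664.9 233.2  54.3  81.2   6. ]
[  7.4 665.  233.6  55.1  82.4   5.4]
8.5, 5.5, 1.35, 0.2, 0.0, 0.0, -0.3,  
8.5, 5.49, 1.38, 0.2, 0.0, 0.0, -0.3,  
8.5, 5.48, 1.41, 0.2, 0.0, 0.0, -0.3,  
8.5, 5.47, 1.44, 0.2, 0.0, 0.0, -0.3,  
8.5, 5.47, 1.46, 0.2, 0.0, 0.0, -0.3,  
8.5, 5.46, 1.49, 0.2, 0.0, 0.0, -0.3,  
8.5, 5.45, 1.52, 0.2, 0.0, 0.0, -0.3,  
8.5, 5.44, 1.56, 0.2, 0.0, 0.0, -0.3,  
8.5, 5.43, 1.58, 0.2, 0.0, 0.0, -0.3,  
-- [0.664 0.233 0.15 ]
```

move_arm(series=[8.5, 5.5, 1.35, 0.1, 0, 0, -0.3, 8.5, 5.5, 1.4, 0.1, 0, 0, -0.3, 8.5, 5.5, 1.4, 0.1, 0, 0, -0.3, 8.5, 5.45, 1.45, 0.1, 0, 0, -0.3, 8.5, 5.45, 1.45, 0.1, 0, 0, -0.3])

```text
time: 36.22
tool_pos: [0.6181, 0.0144, 0.154]
tcp_rot: [-2.128, -2.308, 0.003]
wrist_force: [0.7, -0.5, 0.2]
width: 0.996
grip_force: 0.0
```

move_arm(series=[8.5, 5.45, 1.5, 0.1, 0, 0, -0.3, 8.5, 5.45, 1.5, 0.1, 0, 0, -0.3, 8.5, 5.45, 1.55, 0.1, 0, 0, -0.3, 8.5, 5.4, 1.6, 0.1, 0, 0, -0.3, 8.5, 0, 0, 0, 0, 0, 0])

```text
time: 36.85
tool_pos: [0.6599, 0.2391, 0.1495]
tcp_rot: [-2.098, -2.334, 0.001]
wrist_force: [-0.1, -0.5, -0.7]
width: 0.99
grip_force: 0.0
```

move_arm(series=[8.5, 0, 0, 0, 0, 0, 0, 8.5, 0, 0, 0, 0, 0, 0, 8.5, 0, 0, 0, 0, 0, 0])

```text
time: 37.22
tool_pos: [0.6598, 0.2333, 0.15]
tcp_rot: [-2.106, -2.328, 0.004]
wrist_force: [-0.1, 1.2, 0.1]
width: 1.0
grip_force: 0.0
```

```bash
python3 - <<'E'
from h import *
c=calibration("wrist"); im=grab("wrist","w14"); s=read_state(); print(s["tool_pos"])
for t in (40,48,56): print(locate([.664,.233,.012],c,im,thr=t))
plan([(8.5,(.664,.233,.03),Rd(np.radians(5.6)),3)])
E
```

```text
[0.65983961 0.23348475 0.1500075 ]
[ 30.6 667.3 217.3  49.2  50.2   4.9]
[4.000e-01 6.656e+02 2.324e+02 4.970e+01 7.990e+01 5.800e+00]
[  0.9 665.8 232.   50.   80.9   5.8]
8.5, -0.03, 0.15, 4.0, -0.1, -0.0, 0.0,  
8.5, -0.03, 0.14, 4.0, -0.1, -0.0, 0.0,  
8.5, -0.04, 0.14, 4.0, -0.1, -0.0, 0.0,  
-- [0.664 0.233 0.03 ]
```

move_arm(series=[8.5, -0.03, 0.2, 4, 0, 0, 0, 8.5, -0.03, 0.2, 4, 0, 0, 0, 8.5, -0.03, 0.2, 4, 0, 0, 0, 8.5, 0, 0, 0, 0, 0, 0, 8.5, 0, 0, 0, 0, 0, 0])

```text
time: 37.9
tool_pos: [0.6664, 0.2344, 0.0313]
tcp_rot: [-2.105, -2.33, 0.001]
wrist_force: [0.6, -0.7, 0.5]
width: 0.995
grip_force: 0.0
```

move_arm(series=[8.5, 0, 0, 0, 0, 0, 0, 8.5, 0, 0, 0, 0, 0, 0])

```text
time: 38.15
tool_pos: [0.6669, 0.235, 0.0322]
tcp_rot: [-2.105, -2.331, -0.001]
wrist_force: [-0.7, 0.9, 0.2]
width: 0.993
grip_force: 0.0
```

move_arm(series=[8.5, -0.1, -0.05, 0.8, 0, 0, 0, 8.5, -0.1, -0.05, 0.7, 0, 0, 0, 8.5, 0, 0, 0.5, 0, 0, 0, 8.5, 0, 0, 0, 0, 0, 0, 4.5, 0, 0, 0, 0, 0, 0])

```text
time: 38.78
tool_pos: [0.6646, 0.2325, 0.0097]
tcp_rot: [-2.104, -2.33, 0.003]
wrist_force: [-0.1, 0.2, 0.3]
width: 0.813
grip_force: 0.0
```

move_arm(series=[4.5, 0, 0, 0, 0, 0, 0, 4.5, 0, 0, 0, 0, 0, 0, 4.5, 0, 0, 0, 0, 0, 0, 4.5, 0, 0, 0, 0, 0, 0])

```text
time: 39.28
tool_pos: [0.6653, 0.2327, 0.0107]
tcp_rot: [-2.104, -2.33, 0.001]
wrist_force: [0.1, 0.9, 4.7]
width: 0.56
grip_force: 63.6
```

```bash
python3 - <<'E'
from h import *
s=read_state();p=s["tool_pos"];Rb=R.from_rotvec(s["tcp_rot"])
p,r=plan([(4.5,(p[0],p[1],.14),Rb,3),(4.5,wall(1,.050,.075),St(45),6)],)
E
```

```text
4.5, 0.0, -0.01, -4.31, 0.0, 0.0, 0.0,  
4.5, 0.01, -0.01, -4.31, 0.0, 0.0, 0.0,  
4.5, 0.0, -0.0, -4.31, 0.0, 0.0, 0.0,  
-- [0.6653 0.2327 0.14  ]
4.5, -3.2, -3.55, 0.53, -0.2, 7.5, 0.4,  
4.5, -3.26, -3.53, 0.09, -0.2, 7.5, 0.4,  
4.5, -3.27, -3.51, -0.35, -0.2, 7.5, 0.4,  
4.5, -3.22, -3.48, -0.78, -0.2, 7.5, 0.4,  
4.5, -3.12, -3.46, -1.21, -0.2, 7.5, 0.4,  
4.5, -2.96, -3.43, -1.62, -0.2, 7.5, 0.4,  
-- [0.4728 0.0202 0.1084]
```

move_arm(series=[4.5, 0, 0, -4.3, 0, 0, 0, 4.5, 0, 0, -4.3, 0, 0, 0, 4.5, 0, 0, -4.3, 0, 0, 0, 4.5, -3.2, -3.55, 0.5, -0.2, 7.5, 0.4, 4.5, -3.25, -3.5, 0.1, -0.2, 7.5, 0.4])

```text
time: 39.9
tool_pos: [0.6009, 0.1621, 0.1297]
tcp_rot: [-1.981, -2.168, -0.27]
wrist_force: [-0.4, -1.9, -1.3]
width: 0.56
grip_force: 63.0
```

move_arm(series=[4.5, -3.25, -3.5, -0.35, -0.2, 7.5, 0.4, 4.5, -3.2, -3.5, -0.8, -0.2, 7.5, 0.4, 4.5, -3.1, -3.45, -1.2, -0.2, 7.5, 0.4, 4.5, -2.95, -3.45, -1.6, -0.2, 7.5, 0.4, 4.5, 0, 0, 0, 0, 0, 0])

```text
time: 40.52
tool_pos: [0.4696, 0.0174, 0.1055]
tcp_rot: [-1.71, -1.79, -0.704]
wrist_force: [0.7, 0.7, -1.0]
width: 0.565
grip_force: 63.1
```

move_arm(series=[4.5, 0, 0, 0, 0, 0, 0, 4.5, 0, 0, 0, 0, 0, 0, 4.5, 0, 0, 0, 0, 0, 0])

```text
time: 40.9
tool_pos: [0.473, 0.0221, 0.1086]
tcp_rot: [-1.7, -1.805, -0.705]
wrist_force: [0.6, -0.2, -1.4]
width: 0.564
grip_force: 63.1
```

```bash
python3 - <<'E'
from h import *
s=read_state(); print(s["tool_pos"],s["width"],s["grip_force"]);print(R.from_rotvec(s["tcp_rot"]).as_matrix().round(3))
plan([(4.5,wall(1,.043,.016),St(45),5)])
E
```

```text
[0.47301215 0.02205273 0.10859767] 0.5642861333908211 63.058515787124634
[[-0.043  0.998 -0.041]
 [ 0.706  0.06   0.706]
 [ 0.707  0.001 -0.707]]
4.5, -0.17, -0.0, 1.16, -0.0, 0.0, 0.1,  
4.5, -0.17, -0.01, 1.16, -0.0, 0.0, 0.1,  
4.5, -0.17, -0.0, 1.15, -0.0, 0.0, 0.1,  
4.5, -0.17, -0.0, 1.16, -0.0, 0.0, 0.1,  
4.5, -0.17, -0.01, 1.15, -0.0, 0.0, 0.1,  
-- [0.4708 0.0568 0.0617]
```

move_arm(series=[4.5, -0.17, 0, 1.15, 0, 0, 0.1, 4.5, -0.17, 0, 1.15, 0, 0, 0.1, 4.5, -0.17, 0, 1.15, 0, 0, 0, 4.5, -0.17, 0, 1.15, 0, 0, 0, 4.5, -0.17, 0, 1.15, 0, 0, 0])

```text
time: 41.52
tool_pos: [0.4703, 0.0559, 0.0606]
tcp_rot: [-1.705, -1.798, -0.704]
wrist_force: [0.4, 0.8, -1.0]
width: 0.563
grip_force: 63.1
```

move_arm(series=[4.5, 0, 0, 0, 0, 0, 0, 4.5, 0, 0, 0, 0, 0, 0, 4.5, 0, 0, 0, 0, 0, 0])

```text
time: 41.9
tool_pos: [0.4709, 0.055, 0.0617]
tcp_rot: [-1.706, -1.799, -0.705]
wrist_force: [-0.4, -0.5, -1.4]
width: 0.562
grip_force: 63.0
```

move_arm(series=[4.5, 0, 0, 0.3, 0, 0, 0, 4.5, -0.05, 0, 0.25, 0, 0, 0, 4.5, 0, 0, 0, 0, 0, 0, 4.5, 0, 0, 0, 0, 0, 0, 4.5, 0, 0, 0, 0, 0, 0])

```text
time: 42.52
tool_pos: [0.4703, 0.0588, 0.0572]
tcp_rot: [-1.706, -1.798, -0.704]
wrist_force: [0.2, 0.6, -0.7]
width: 0.565
grip_force: 63.0
```

move_arm(series=[5, 0, 0, 0, 0, 0, 0, 5.5, 0, 0, 0, 0, 0, 0, 6, 0, 0, 0, 0, 0, 0, 7, 0, 0, 0, 0, 0, 0, 7, 0, 0, 0, 0, 0, 0])

```text
time: 43.15
tool_pos: [0.4703, 0.0589, 0.0572]
tcp_rot: [-1.706, -1.798, -0.704]
wrist_force: [1.1, 0.1, 0.3]
width: 0.815
grip_force: 0.0
```

move_arm(series=[7, 0, 0, 0, 0, 0, 0, 8.5, 0, 0, -1.5, 0, 0, 0, 8.5, 0, 0, -4, 0, 0, 0, 8.5, 0, 0, -4, 0, 0, 0, 8.5, 0, 0, 0, 0, 0, 0])

```text
time: 43.78
tool_pos: [0.4768, -0.0112, 0.1269]
tcp_rot: [-1.71, -1.802, -0.709]
wrist_force: [-0.8, -0.1, -0.5]
width: 0.996
grip_force: 0.0
```

```bash
python3 - <<'E'
from h import *
s=read_state(); print(s["tool_pos"])
c=calibration("wrist"); im=grab("wrist","w15")
q=[sp(0,0,a)+(wall(1,b,.012)-sp(0,0)) for a in(-.025,.025) for b in(0,.08)]
print("expect",project("wrist",q,c).round(0).tolist())
hsv=cv2.cvtColor(im,cv2.COLOR_RGB2HSV); m=((hsv[...,0]>5)&(hsv[...,0]<20)&(hsv[...,1]>170)).astype(np.uint8)
n,l,st,ce=cv2.connectedComponentsWithStats(m); print([(st[i].tolist(),ce[i].round(0).tolist()) for i in range(1,n) if st[i,4]>200])
print("expected tape centre",project("wrist",[wall(1,.04,.012)],c).round(0))
plan([(8.5,sp(.005,.185),St(0),5),(0,sp(.10,.185),St(0),3)])
E
```

```text
[ 0.47677705 -0.01124573  0.12694607]
expect [[245.0, 265.0], [242.0, 162.0], [310.0, 265.0], [312.0, 162.0]]
[([247, 202, 59, 28, 1629], [276.0, 215.0]), ([535, 252, 25, 36, 602], [549.0, 269.0])]
expected tape centre [[277. 216.]]
8.5, 1.59, -0.02, -0.1, 0.0, -9.0, -0.0,  
8.5, 1.55, -0.02, -0.34, 0.0, -9.0, -0.0,  
8.5, 1.48, -0.02, -0.58, 0.0, -9.0, -0.0,  
8.5, 1.37, -0.02, -0.81, 0.0, -9.0, -0.0,  
8.5, 1.22, -0.02, -1.02, 0.0, -9.0, -0.0,  
-- [0.4716 0.0428 0.185 ]
0, 3.17, -0.01, -0.0, 0.0, 0.0, -0.0,  
0, 3.17, -0.01, -0.0, 0.0, 0.0, -0.0,  
0, 3.16, -0.0, -0.01, 0.0, 0.0, -0.0,  
-- [0.4664 0.1376 0.185 ]
```

The tape centre is at (276,215) against an expected (277,216), so board C is seated properly. I'll repeat the push.

move_arm(series=[8.5, 1.6, 0, -0.5, 0, -9, 0, 8.5, 1.55, 0, -0.5, 0, -9, 0, 8.5, 1.5, 0, -0.5, 0, -9, 0, 8.5, 1.4, 0, -0.6, 0, -9, 0, 8.5, 1.25, 0, -0.8, 0, -9, 0])

```text
time: 44.45
tool_pos: [0.4705, 0.0434, 0.1834]
tcp_rot: [2.16, 2.28, -0.007]
wrist_force: [1.0, -0.4, -0.7]
width: 0.993
grip_force: 0.0
```

move_arm(series=[0, 3.2, 0, 0, 0, 0, 0, 0, 3.2, 0, 0, 0, 0, 0, 0, 3.2, 0, 0, 0, 0, 0, 0, 0, 0, 0, 0, 0, 0, 0, 0, 0, 0, 0, 0, 0])

```text
time: 45.08
tool_pos: [0.4652, 0.1384, 0.1824]
tcp_rot: [-2.157, -2.28, 0.006]
wrist_force: [0.5, -0.2, 0.5]
width: 0.003
grip_force: 0.0
```

move_arm(series=[0, 0, 0, 0, 0, 0, 0, 0, 0, 0, 0, 0, 0, 0])

```text
time: 45.32
tool_pos: [0.4663, 0.1378, 0.1834]
tcp_rot: [-2.161, -2.278, 0.003]
wrist_force: [-0.7, -0.1, -0.5]
width: 0.001
grip_force: 0.0
```

```bash
python3 - <<'E'
from h import *
s=read_state(); print(s["tool_pos"],s["width"])
p,r=plan([(0,sp(.10,.077),St(0),4)])
E
```

```text
[0.4662752  0.13779562 0.18339709] 0.0009196690239592185
0, -0.0, 0.01, 2.66, -0.0, -0.0, -0.0,  
0, -0.01, 0.01, 2.66, -0.0, -0.0, -0.0,  
0, -0.0, 0.01, 2.66, -0.0, -0.0, -0.0,  
0, -0.01, 0.01, 2.66, -0.0, -0.0, -0.0,  
-- [0.4664 0.1376 0.077 ]
```

move_arm(series=[0, 0, 0, 2.6, 0, 0, 0, 0, 0, 0, 2.65, 0, 0, 0, 0, 0, 0, 2.65, 0, 0, 0, 0, 0, 0, 2.65, 0, 0, 0, 0, -1.5, 0, 0, 0, 0, 0])

```text
time: 45.95
tool_pos: [0.4648, 0.1227, 0.076]
tcp_rot: [-2.156, -2.278, 0.009]
wrist_force: [0.3, 0.4, 0.5]
width: -0.002
grip_force: 0.0
```

move_arm(series=[0, -1.5, 0, 0, 0, 0, 0, 0, -1, 0, 0, 0, 0, 0, 0, -1, 0, 0, 0, 0, 0, 0, -1, 0, 0, 0, 0, 0, 0, -1, 0, 0, 0, 0, 0])

```text
time: 46.58
tool_pos: [0.4698, 0.0679, 0.0781]
tcp_rot: [-2.159, -2.279, 0.002]
wrist_force: [-0.1, 0.3, -0.0]
width: -0.001
grip_force: 0.1
```

move_arm(series=[0, -1, 0, 0, 0, 0, 0, 0, -0.8, 0, 0, 0, 0, 0, 0, -0.7, 0, 0, 0, 0, 0, 0, -0.5, 0, 0, 0, 0, 0, 0, -0.4, 0, 0, 0, 0, 0])

```text
time: 47.2
tool_pos: [0.4716, 0.0345, 0.078]
tcp_rot: [-2.159, -2.279, 0.002]
wrist_force: [0.3, -0.3, 0.2]
width: -0.002
grip_force: 0.0
```

move_arm(series=[0, 0, 0, 0, 0, 0, 0, 0, 0.3, 0, -2.5, 0, 0, 0, 0, 0.3, 0, -2.5, 0, 0, 0, 8.5, 0.35, 0, -2.5, 0, 0, 0, 8.5, 0.35, 0, -2.5, 0, 0, 0])

```text
time: 47.82
tool_pos: [0.471, 0.048, 0.1788]
tcp_rot: [-2.159, -2.279, 0.002]
wrist_force: [0.8, -0.4, -0.8]
width: 0.415
grip_force: 0.0
```

```bash
python3 - <<'E'
from h import *
s=read_state(); print(s["tool_pos"],s["width"])
p,r=plan([(8.5,wall(-1,.042,.08),St(-45),5)])
E
```

```text
[0.47104282 0.04802043 0.17877191] 0.4146230330979376
8.5, 0.33, 0.01, 1.45, -0.0, -9.0, 0.0,  
8.5, 0.55, 0.01, 1.38, -0.0, -9.0, 0.0,  
8.5, 0.77, 0.01, 1.28, -0.0, -9.0, 0.0,  
8.5, 0.95, 0.0, 1.14, -0.0, -9.0, 0.0,  
8.5, 1.12, 0.01, 0.98, -0.0, -9.0, 0.0,  
-- [0.4704 0.0646 0.1063]
```

move_arm(series=[8.5, 0.35, 0, 1.45, 0, -9, 0, 8.5, 0.55, 0, 1.4, 0, -9, 0, 8.5, 0.8, 0, 1.3, 0, -9, 0, 8.5, 0.95, 0, 1.15, 0, -9, 0, 8.5, 1.1, 0, 1, 0, -9, 0])

```text
time: 48.45
tool_pos: [0.4708, 0.0655, 0.1052]
tcp_rot: [1.702, 1.799, -0.708]
wrist_force: [0.4, -0.7, -0.4]
width: 0.997
grip_force: 0.0
```

move_arm(series=[8.5, 0, 0, 0, 0, 0, 0, 8.5, 0, 0, 0, 0, 0, 0, 8.5, 0, 0, 0, 0, 0, 0])

```text
time: 48.82
tool_pos: [0.471, 0.064, 0.1066]
tcp_rot: [1.709, 1.801, -0.704]
wrist_force: [0.6, -0.7, 0.6]
width: 0.995
grip_force: 0.0
```

```bash
python3 - <<'E'
from h import *
s=read_state(); print(s["tool_pos"])
c=calibration("wrist"); im=grab("wrist","w16"); ref=cv2.imread("pics/w11.png")[:,:,::-1]
q=[sp(0,0,a)+(wall(-1,b,.012)-sp(0,0)) for a in(-.025,.025) for b in(0,.08)]
print("expect",project("wrist",q,c).round(0).tolist())
t=ref[158:284,236:322]; r=cv2.matchTemplate(im[100:340,180:380],t,cv2.TM_CCOEFF_NORMED); _,v,_,loc=cv2.minMaxLoc(r)
print("match with flipped-board picture:",v,loc[0]+180,loc[1]+100,"(ref 236,158)")
plan([(8.5,wall(-1,.041,.009),St(-45),5)])
E
```

```text
[0.47103193 0.06402594 0.10660933]
expect [[239.0, 163.0], [243.0, 281.0], [320.0, 163.0], [316.0, 281.0]]
match with flipped-board picture: 0.988767147064209 237 158 (ref 236,158)
8.5, 0.03, -0.01, 1.42, -0.0, -0.0, -0.0,  
8.5, 0.03, -0.01, 1.42, -0.0, -0.0, -0.0,  
8.5, 0.03, -0.01, 1.41, -0.0, -0.0, -0.0,  
8.5, 0.03, -0.02, 1.42, -0.0, -0.0, -0.0,  
8.5, 0.04, -0.01, 1.41, -0.0, -0.0, -0.0,  
-- [0.473  0.0152 0.0553]
```

Board C has flipped as well, a template match of 0.99 with the earlier view. I'll grasp it, aiming about 3 mm further up-slope to correct the earlier offset.

move_arm(series=[8.5, 0, 0, 1.4, 0, 0, 0, 8.5, 0, 0, 1.4, 0, 0, 0, 8.5, 0, 0, 1.4, 0, 0, 0, 8.5, 0, 0, 1.4, 0, 0, 0, 8.5, 0, 0, 1.4, 0, 0, 0])

```text
time: 49.5
tool_pos: [0.4724, 0.014, 0.0544]
tcp_rot: [1.706, 1.802, -0.71]
wrist_force: [-0.3, 0.7, -0.4]
width: 0.994
grip_force: 0.0
```

move_arm(series=[8.5, 0, 0, 0, 0, 0, 0, 8.5, 0, 0, 0, 0, 0, 0, 4.5, 0, 0, 0, 0, 0, 0, 4.5, 0, 0, 0, 0, 0, 0, 4.5, 0, 0, 0, 0, 0, 0])

```text
time: 50.12
tool_pos: [0.4731, 0.0156, 0.0559]
tcp_rot: [1.706, 1.802, -0.707]
wrist_force: [-0.8, 3.6, 3.8]
width: 0.56
grip_force: 61.3
```

move_arm(series=[4.5, 0, 0, 0, 0, 0, 0, 4.5, 0, 0, 0, 0, 0, 0])

```text
time: 50.38
tool_pos: [0.4731, 0.0156, 0.0559]
tcp_rot: [1.706, 1.802, -0.707]
wrist_force: [-2.6, 5.4, 5.2]
width: 0.566
grip_force: 61.5
```

```bash
python3 - <<'E'
from h import *
s=read_state(); print(s["tool_pos"],s["width"],s["grip_force"],s["wrist_force"])
b=bay(1,1); print(b)
p,r=plan([(4.5,wall(-1,.046,.06),St(-45),2),(4.5,(.49,-.03,.17),St(0),5),(4.5,(*b,.15),Rd(YS),3)])
E
```

```text
[0.47309859 0.01562911 0.05590155] 0.5662555446529841 61.52308702468872 [-2.56643803  5.35075468  5.17951803]
[ 0.55949158 -0.16786966]
4.5, -0.24, -0.01, -2.52, -0.0, -0.0, 0.0,  
4.5, -0.24, -0.01, -2.51, -0.0, -0.0, 0.0,  
-- [0.4712 0.0477 0.0949]
4.5, -2.17, 0.29, 0.05, -0.0, 9.0, 0.0,  
4.5, -2.16, 0.29, -0.3, -0.0, 9.0, 0.0,  
4.5, -2.08, 0.29, -0.63, -0.0, 9.0, 0.0,  
4.5, -1.96, 0.29, -0.94, -0.0, 9.0, 0.0,  
4.5, -1.79, 0.28, -1.24, -0.0, 9.0, 0.0,  
-- [ 0.49   -0.0301  0.17  ]
4.5, -4.71, 2.07, 0.66, -0.0, -0.0, -0.1,  
4.5, -4.72, 2.06, 0.66, -0.0, -0.0, -0.1,  
4.5, -4.72, 2.05, 0.65, -0.0, -0.0, -0.1,  
-- [ 0.5595 -0.1679  0.15  ]
```

move_arm(series=[4.5, -0.4, 0, -2.5, 0, 0, 0, 4.5, -0.4, 0, -2.5, 0, 0, 0, 4.5, -2.2, 0.3, 0, 0, 9, 0, 4.5, -2.15, 0.3, -0.3, 0, 9, 0, 4.5, -2.1, 0.3, -0.6, 0, 9, 0])

```text
time: 51.0
tool_pos: [0.4829, -0.002, 0.1425]
tcp_rot: [1.993, 2.109, -0.312]
wrist_force: [-0.2, -0.1, -1.9]
width: 0.561
grip_force: 62.5
```

move_arm(series=[4.5, -1.95, 0.3, -0.95, 0, 9, 0, 4.5, -1.8, 0.3, -1.2, 0, 9, 0, 4.5, -4.7, 2.05, 0.6, 0, 0, 0, 4.5, -4.7, 2.05, 0.6, 0, 0, 0, 4.5, -4.5, 2.05, 0.6, 0, 0, 0])

```text
time: 51.62
tool_pos: [0.5592, -0.1707, 0.1526]
tcp_rot: [-2.16, -2.278, 0.003]
wrist_force: [-0.5, 0.6, -0.4]
width: 0.556
grip_force: 62.5
```

move_arm(series=[4.5, 0, 0, 4, 0, 0, 0, 4.5, 0, 0, 4, 0, 0, 0, 4.5, 0, 0, 3, 0, 0, 0, 4.5, 0, 0, 0, 0, 0, 0, 4.5, 0, 0, 0, 0, 0, 0])

```text
time: 52.25
tool_pos: [0.5596, -0.169, 0.044]
tcp_rot: [-2.16, -2.28, 0.002]
wrist_force: [0.1, -0.1, 0.1]
width: 0.565
grip_force: 62.5
```

move_arm(series=[4.5, 0, 0, 0, 0, 0, 0, 4.5, 0, 0, 0, 0, 0, 0])

```text
time: 52.5
tool_pos: [0.5603, -0.169, 0.0449]
tcp_rot: [2.16, 2.28, -0.001]
wrist_force: [-0.1, 0.1, -1.4]
width: 0.557
grip_force: 62.5
```

```bash
cat > chk.py <<'E'
from h import *
def chk(fn,b):
    c=calibration("wrist"); im=grab("wrist",fn); s=read_state(); p=s["tool_pos"]; print(p,s["wrist_force"],s["width"])
    g=im.max(2).astype(int)
    for col in (240,281,320): print(col,g[150:202:2,col].tolist())
    for row in (215,): print("row",row,g[row,196:232:2].tolist(),g[row,330:370:2].tolist())
    E=R.from_euler('z',YS); b=np.r_[b,0]
    f=lambda x,y,z:project("wrist",[b+E.apply([x,y,0])+[0,0,z]],c)[0].round(1).tolist()
    print("end rib inner top/bottom",f(0,.0445,.0185),f(0,.0445,.0125),"outer",f(0,.0475,.0185),"side ribs inner top",f(-.03,.036,.0185),f(.03,.036,.0185))
E
python3 -c "
from chk import *
chk('w17',bay(1,1))"
```

```text
[ 0.56004104 -0.16896081  0.04462582] [ 0.03541314 -0.49206069 -0.7122405 ] 0.5604292185024727
240 [177, 189, 189, 191, 188, 168, 43, 54, 55, 55, 98, 187, 188, 102, 50, 45, 42, 41, 41, 53, 54, 52, 75, 100, 122, 211]
281 [179, 192, 190, 193, 190, 188, 46, 57, 57, 57, 98, 188, 189, 104, 50, 46, 42, 42, 43, 54, 55, 53, 70, 72, 118, 211]
320 [178, 193, 191, 194, 191, 189, 47, 58, 56, 57, 81, 188, 190, 136, 49, 48, 44, 44, 44, 54, 55, 55, 72, 101, 123, 211]
row 215 [126, 127, 127, 126, 127, 127, 127, 128, 127, 127, 127, 127, 115, 41, 43, 43, 37, 71] [71, 49, 53, 54, 52, 172, 187, 188, 188, 187, 188, 188, 189, 188, 188, 187, 188, 188, 188, 188]
end rib inner top/bottom [279.5, 165.1] [279.5, 163.7] outer [279.5, 158.9] side ribs inner top [219.6, 182.3] [339.5, 182.0]
```

```bash
python3 -c "
from h import *
c=calibration('wrist'); p=read_state()['tool_pos']
print(p, unproj('wrist',[[281,179],[281,182]],p[2]+.0023,c)*1000, 'rib inner',unproj('wrist',[[281,169.5],[281,170.5]],.0125,c)*1000, 'rib outer top',unproj('wrist',[[281,161.5]],.0185,c)*1000)
"
```

```text
[ 0.56004104 -0.16896081  0.04462582] [[ 557.52132081 -125.5990695    46.92582014]
 [ 557.59043888 -126.8396742    46.92582014]] rib inner [[ 557.58650747 -126.24963834   12.5       ]
 [ 557.61507198 -126.76234452   12.5       ]] rib outer top [[ 557.31868103 -121.53294157   18.5       ]]
```

move_arm(series=[4.5, -0.2, 0, 0.5, 0, 0, 0, 4.5, -0.15, 0, 0.5, 0, 0, 0, 4.5, 0, 0, 0.5, 0, 0, 0, 4.5, 0, 0, 0.4, 0, 0, 0, 4.5, 0, 0, 0, 0, 0, 0])

```text
time: 53.18
tool_pos: [0.5588, -0.172, 0.0235]
tcp_rot: [-2.158, -2.278, 0.003]
wrist_force: [-0.1, -0.6, -1.1]
width: 0.564
grip_force: 62.5
```

move_arm(series=[4.5, 0, 0, 0, 0, 0, 0, 4.5, 0, 0, 0, 0, 0, 0])

```text
time: 53.42
tool_pos: [0.5595, -0.1722, 0.0245]
tcp_rot: [-2.159, -2.279, 0.002]
wrist_force: [0.3, 0.1, -1.4]
width: 0.56
grip_force: 62.5
```

```bash
python3 -c "
from chk import *
chk('w18',bay(1,1))"
```

```text
[ 0.55946059 -0.17223605  0.02450151] [ 0.27635262  0.90325903 -0.80683449] 0.5656998963287897
240 [185, 185, 187, 182, 164, 42, 53, 52, 52, 53, 158, 183, 183, 67, 47, 46, 37, 38, 38, 51, 49, 49, 73, 90, 115, 207]
281 [186, 187, 188, 183, 173, 40, 52, 53, 53, 54, 140, 184, 185, 91, 48, 46, 40, 38, 39, 51, 51, 51, 69, 98, 119, 207]
320 [187, 187, 189, 185, 165, 42, 54, 53, 54, 54, 140, 183, 186, 101, 47, 46, 41, 40, 40, 52, 50, 51, 68, 70, 115, 207]
row 215 [122, 122, 121, 121, 122, 122, 121, 122, 122, 122, 122, 122, 110, 40, 41, 40, 36, 69] [91, 48, 51, 52, 52, 172, 183, 183, 182, 183, 183, 183, 184, 183, 183, 183, 183, 184, 184, 183]
end rib inner top/bottom [281.6, 163.4] [281.6, 161.9] outer [281.6, 156.4] side ribs inner top [213.1, 183.1] [350.3, 182.8]
```

move_arm(series=[4.5, -0.1, 0, 0.05, 0, 0, 0, 4.5, 0, 0, 0, 0, 0, 0, 5, 0, 0, 0, 0, 0, 0, 6.5, 0, 0, 0, 0, 0, 0, 6.5, 0, 0, 0, 0, 0, 0])

```text
time: 54.1
tool_pos: [0.5595, -0.1732, 0.0239]
tcp_rot: [-2.159, -2.279, 0.002]
wrist_force: [0.1, 0.2, -0.2]
width: 0.759
grip_force: 0.0
```

move_arm(series=[6.5, 0, 0, 0, 0, 0, 0, 6.5, 0, 0, 0, 0, 0, 0, 6.5, 0, 0, -2.5, 0, 0, 0, 6.5, 0, 0, -5, 0, 0, 0, 6.5, 0, 0, -6, 0, 0, 0])

```text
time: 54.72
tool_pos: [0.5584, -0.1728, 0.1586]
tcp_rot: [-2.157, -2.277, 0.004]
wrist_force: [0.2, -0.6, 0.0]
width: 0.761
grip_force: 0.0
```

move_arm(series=[0, 2, -2, -5, 0, 0, 0, 0, 3, -2, -5, 0, 0, 0, 0, 3, -2, -3, 0, 0, 0, 0, 3, 0, 0, 0, 0, 0, 0, 3, 0, 0, 0, 0, 0])

```text
time: 55.35
tool_pos: [0.4924, -0.0359, 0.2901]
tcp_rot: [-2.161, -2.28, 0.0]
wrist_force: [-0.3, 0.5, -0.3]
width: 0.002
grip_force: 0.0
```

```bash
python3 - <<'E'
from h import *
a=grab("top","t4"); w=grab("wrist","w19"); s=read_state(); print(s["tool_pos"])
cr=cv2.resize(a[150:260,325:465],None,fx=3.8,fy=3.8,interpolation=cv2.INTER_CUBIC)
out=np.hstack([cv2.resize(cr,(440,345)),cv2.resize(w,(360,345))]); cv2.imwrite("pics/m20.png",out[:,:,::-1])
E
```

```text
[ 0.49215547 -0.03460616  0.28936564]
```

View pics/m20.png

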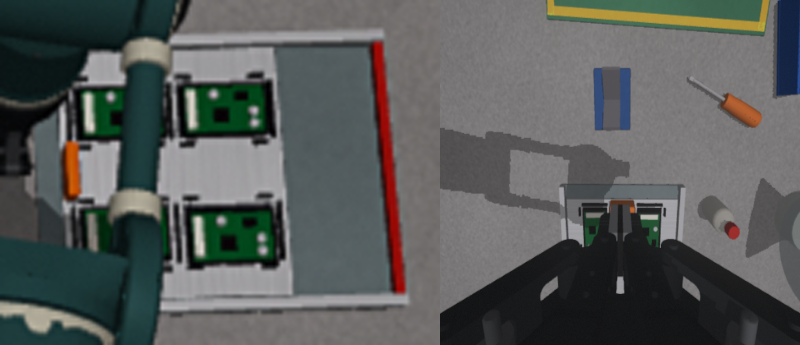

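All four boards are component side up in the bays. The stand is empty, and the bottle and screwdriver haven't moved. I'll go behind the tab and check the boards numerically from above.

```bash
python3 - <<'E'
from h import *
T=np.array([.4985,-.1208]); ey=R.from_euler('z',YS).apply([0,1,0])[:2]
p,r=plan([(0,np.r_[T+ey*.055,.12],Rd(YS),3),(0,np.r_[T+ey*.055,.034],Rd(YS),3)])
E
```

```text
0, -1.06, 0.06, 5.64, -0.0, -0.0, -0.0,  
0, -1.05, 0.06, 5.65, -0.0, -0.0, -0.0,  
0, -1.06, 0.05, 5.64, -0.0, -0.0, -0.0,  
-- [ 0.4953 -0.0659  0.12  ]
0, -0.0, 0.01, 2.87, -0.0, -0.0, -0.0,  
0, -0.0, 0.0, 2.87, -0.0, -0.0, -0.0,  
0, -0.01, 0.01, 2.86, -0.0, -0.0, -0.0,  
-- [ 0.4953 -0.0659  0.034 ]
```

move_arm(series=[0, -1.05, 0.05, 5.6, 0, 0, 0, 0, -1.05, 0.05, 5.6, 0, 0, 0, 0, -1.05, 0.05, 5.6, 0, 0, 0, 0, 0, 0, 3, 0, 0, 0, 0, 0, 0, 0, 0, 0, 0])

```text
time: 56.08
tool_pos: [0.4923, -0.0683, 0.0879]
tcp_rot: [-2.156, -2.274, 0.009]
wrist_force: [0.4, -0.2, -0.1]
width: -0.002
grip_force: 0.0
```

move_arm(series=[0, 0, 0, 0, 0, 0, 0, 0, 0, 0, 0, 0, 0, 0])

```text
time: 56.32
tool_pos: [0.4971, -0.0685, 0.0932]
tcp_rot: [2.16, 2.28, 0.001]
wrist_force: [-0.2, 0.2, 0.7]
width: -0.001
grip_force: 0.0
```

```bash
python3 - <<'E'
from h import *
print(read_state()["tool_pos"])
for n in("top","scene"):
    im=grab(n,"z"+n); c=calibration(n); hsv=cv2.cvtColor(im,cv2.COLOR_RGB2HSV)
    for sx in(-1,1):
        for sy in(-1,1):
            b=np.r_[bay(sx,sy),.0245]; u=project(n,b,c)[0].astype(int); k=18
            m=np.zeros(im.shape[:2],np.uint8); y0,x0=u[1]-k,u[0]-k
            h=hsv[y0:y0+2*k,x0:x0+2*k]; m[y0:y0+2*k,x0:x0+2*k]=(h[...,0]>50)&(h[...,0]<85)&(h[...,1]>110)
            pts=np.argwhere(m)[:,::-1]
            if len(pts)<40: print(n,sx,sy,"hidden",len(pts)); continue
            W=(unproj(n,pts,.0245,c)[:,:2]-b[:2])*1000; L=R.from_euler('z',-YS).apply(np.c_[W,0*W[:,0]])[:,:2]
            print(n,sx,sy,len(pts),"green span x",L[:,0].min().round(1),L[:,0].max().round(1),"y",L[:,1].min().round(1),L[:,1].max().round(1),"rect",[round(float(v),1) for v in (*cv2.minAreaRect(L.astype(np.float32))[1],cv2.minAreaRect(L.astype(np.float32))[2])])
E
```

```text
[ 0.49711026 -0.06847185  0.09320313]
top -1 -1 332 green span x -29.8 18.5 y -37.8 39.2 rect [77.1, 46.1, 88.0]
top -1 1 hidden 27
top 1 -1 314 green span x -25.4 21.1 y -40.2 37.7 rect [78.2, 44.6, 88.0]
top 1 1 hidden 23
scene -1 -1 334 green span x -26.0 30.1 y -36.7 39.9 rect [55.8, 76.5, 0.3]
scene -1 1 250 green span x -19.6 31.6 y -36.9 26.7 rect [63.8, 50.9, 89.0]
scene 1 -1 371 green span x -27.3 29.3 y -38.8 37.7 rect [78.2, 52.8, 85.1]
scene 1 1 318 green span x -21.8 29.5 y -39.8 32.4 rect [72.2, 51.3, 89.5]
```

move_arm(series=[0, 0, 0, 2, 0, 0, 0, 0, 0, 0, 2, 0, 0, 0, 0, 0, 0, 1.9, 0, 0, 0, 0, -1, 0, 0, 0, 0, 0, 0, -1, 0, 0, 0, 0, 0])

```text
time: 57.05
tool_pos: [0.4971, -0.0888, 0.0331]
tcp_rot: [-2.16, -2.281, 0.001]
wrist_force: [1.7, 0.6, -0.3]
width: 0.001
grip_force: 0.0
```

move_arm(series=[0, -1, 0, 0, 0, 0, 0, 0, -1, 0, 0, 0, 0, 0, 0, -1, 0, 0, 0, 0, 0, 0, -1, 0, 0, 0, 0, 0, 0, -1, 0, 0, 0, 0, 0])

```text
time: 57.68
tool_pos: [0.499, -0.1385, 0.0321]
tcp_rot: [-2.159, -2.279, 0.002]
wrist_force: [-0.1, 2.7, 1.5]
width: -0.002
grip_force: 1.2
```

move_arm(series=[0, -1, 0, 0, 0, 0, 0, 0, -1, 0, 0, 0, 0, 0, 0, -1, 0, 0, 0, 0, 0, 0, -1, 0, 0, 0, 0, 0, 0, 0, 0, 0, 0, 0, 0])

```text
time: 58.3
tool_pos: [0.5009, -0.179, 0.0318]
tcp_rot: [-2.16, -2.279, 0.003]
wrist_force: [-0.8, -0.2, -0.4]
width: -0.002
grip_force: 0.0
```

move_arm(series=[0, -0.6, 0, 0, 0, 0, 0, 0, -0.5, 0, 0, 0, 0, 0, 0, -0.3, 0, 0, 0, 0, 0])

```text
time: 58.68
tool_pos: [0.5012, -0.1914, 0.0315]
tcp_rot: [-2.158, -2.277, 0.002]
wrist_force: [0.4, 11.1, 3.2]
width: 0.003
grip_force: 5.4
```

move_arm(series=[0, -0.2, 0, 0, 0, 0, 0, 0, 0, 0, 0, 0, 0, 0])

```text
time: 58.92
tool_pos: [0.5012, -0.1914, 0.0316]
tcp_rot: [-2.158, -2.274, -0.001]
wrist_force: [-0.7, 10.9, 3.3]
width: 0.002
grip_force: 5.3
```

move_arm(series=[0, -0.2, 0, 0, 0, 0, 0, 0, 0, 0, 0, 0, 0, 0])

```text
time: 59.18
tool_pos: [0.5011, -0.1914, 0.0316]
tcp_rot: [-2.157, -2.272, -0.004]
wrist_force: [-0.2, 18.1, 6.9]
width: 0.001
grip_force: 9.0
```

It has stopped at y=-0.191 while the force climbs to 18 N, so the carrier is at its stop. I'll back off and check the result.

move_arm(series=[0, 1, 0, 0, 0, 0, 0, 0, 3, 0, 0, 0, 0, 0, 0, 3, 0, -3, 0, 0, 0, 0, 3, 0, -6, 0, 0, 0, 0, 5, 0, -6, 0, 0, 0])

```text
time: 59.8
tool_pos: [0.4954, -0.0581, 0.1679]
tcp_rot: [2.162, 2.279, -0.002]
wrist_force: [1.6, 0.2, 0.4]
width: -0.004
grip_force: 0.0
```

move_arm(series=[0, 6, 0, 0, 0, 0, 0, 0, 6, 0, 0, 0, 0, 0, 0, 6, 0, 0, 0, 0, 0, 0, 6, 0, 0, 0, 0, 0, 0, 0, 0, 0, 0, 0, 0])

```text
time: 60.42
tool_pos: [0.482, 0.185, 0.1665]
tcp_rot: [-2.153, -2.286, -0.0]
wrist_force: [0.1, -0.1, -0.1]
width: -0.005
grip_force: 0.0
```

```bash
python3 - <<'E'
from h import *
print(read_state()["tool_pos"])
im=grab("top","zf"); c=calibration("top"); hsv=cv2.cvtColor(im,cv2.COLOR_RGB2HSV)
T=[.4985,-.1208,.046]; ey=R.from_euler('z',YS).apply([0,1,0])
m=((hsv[...,0]>5)&(hsv[...,0]<20)&(hsv[...,1]>150)); u=project("top",np.array(T)-.09*ey,c)[0].astype(int)
mm=np.zeros_like(m); mm[u[1]-20:u[1]+20,u[0]-20:u[0]+20]=m[u[1]-20:u[1]+20,u[0]-20:u[0]+20]
P=unproj("top",np.argwhere(mm)[:,::-1],.046,c)[:,:2].mean(0); print("tab",P,"travel mm",np.dot(np.array([.4973,-.121])-P,ey[:2])*1000)
for sx in(-1,1):
    for sy in(-1,1):
        b=np.r_[bay(sx,sy),.0245]-.09*ey; u=project("top",b,c)[0].astype(int); k=18
        h=hsv[u[1]-k:u[1]+k,u[0]-k:u[0]+k]; q=(h[...,0]>50)&(h[...,0]<85)&(h[...,1]>110)
        pts=np.argwhere(q)[:,::-1]+[u[0]-k,u[1]-k]; W=(unproj("top",pts,.0245,c)-b); L=R.from_euler('z',-YS).apply(W)[:,:2]*1000
        print(sx,sy,len(pts),L.min(0).round(1),L.max(0).round(1))
E
```

```text
[0.48197207 0.18504284 0.16645269]
tab [ 0.50277157 -0.20426414] travel mm 83.4410418313184
-1 -1 331 [-30.  -31.4] [18.3 44.8]
-1 1 315 [-23.6 -30.5] [23.  45.2]
1 -1 300 [-25.6 -33.6] [20.6 43.2]
1 1 309 [-25.3 -34.8] [20.2 43. ]
```

```bash
python3 - <<'E'
from h import *
c=calibration("top"); E=R.from_euler('z',YS)
for fn in("top0","zf"):
    im=cv2.imread(f"pics/{fn}.png")[:,:,::-1]
    for x in(0,.012):
        ys=np.arange(-.075,-.215,-.0025)
        P=np.array([np.r_[C0,.0125]+E.apply([x,y,0]) for y in ys]); uv=project("top",P,c).astype(np.float32)
        v=cv2.remap(im,uv[:,0].reshape(1,-1),uv[:,1].reshape(1,-1),cv2.INTER_LINEAR)[0]
        print(fn,x); print([(int(round(y*1000)),*map(int,q)) for y,q in zip(ys,v)][::1] if x==0 else "")
E
```

```text
top0 0
[(-75, 148, 148, 150), (-78, 148, 147, 149), (-80, 146, 144, 147), (-82, 147, 146, 148), (-85, 150, 149, 151), (-88, 150, 149, 152), (-90, 149, 148, 151), (-93, 150, 148, 150), (-95, 151, 150, 152), (-98, 148, 146, 148), (-100, 150, 148, 150), (-103, 111, 113, 115), (-105, 80, 86, 88), (-108, 73, 82, 85), (-110, 76, 86, 88), (-113, 77, 87, 88), (-115, 77, 86, 88), (-118, 76, 84, 87), (-120, 75, 83, 86), (-123, 75, 83, 86), (-125, 74, 83, 86), (-128, 74, 83, 85), (-130, 75, 84, 85), (-133, 76, 84, 86), (-135, 75, 84, 86), (-138, 76, 84, 87), (-140, 75, 83, 86), (-143, 74, 83, 84), (-145, 74, 82, 84), (-148, 74, 83, 84), (-150, 76, 85, 86), (-153, 75, 84, 86), (-155, 75, 84, 86), (-158, 76, 84, 86), (-160, 76, 84, 87), (-163, 76, 84, 87), (-165, 75, 83, 86), (-168, 74, 83, 85), (-170, 74, 84, 86), (-173, 75, 84, 86), (-175, 74, 84, 86), (-178, 74, 84, 86), (-180, 75, 84, 87), (-183, 75, 84, 86), (-185, 75, 84, 86), (-188, 75, 86, 88), (-190, 73, 85, 87), (-193, 60, 54, 56), (-195, 75, 19, 18), (-198, 124, 9, 5), (-200, 136, 9, 4), (-203, 134, 11, 8), (-205, 95, 44, 42), (-208, 9
[... 686 characters left out ...]
 (-140, 156, 155, 158), (-143, 156, 155, 157), (-145, 155, 155, 156), (-148, 155, 155, 157), (-150, 154, 153, 156), (-153, 155, 155, 157), (-155, 157, 157, 159), (-158, 158, 158, 160), (-160, 156, 156, 158), (-163, 155, 154, 156), (-165, 155, 154, 157), (-168, 157, 156, 158), (-170, 158, 158, 160), (-173, 159, 158, 160), (-175, 159, 157, 160), (-178, 159, 157, 160), (-180, 158, 156, 159), (-183, 158, 157, 159), (-185, 164, 163, 165), (-188, 108, 114, 117), (-190, 80, 92, 94), (-193, 62, 56, 57), (-195, 80, 19, 18), (-198, 134, 9, 5), (-200, 148, 13, 8), (-203, 144, 13, 10), (-205, 103, 47, 46), (-208, 103, 91, 91), (-210, 112, 112, 112), (-213, 116, 113, 112), (-215, 115, 111, 110)]
zf 0.012
```

The carrier travelled about 85 mm by the images, and a gap of about 5 mm to the red stop seems to remain. I'll push again, harder, to see whether this is the true stop.

```bash
python3 - <<'E'
from h import *
p,r=plan([(0,(.497,-.13,.14),Rd(YS),6),(0,(.4985,-.155,.034),Rd(YS),3)])
E
```

```text
0, -5.22, -0.05, 0.44, -0.0, 0.0, 0.0,  
0, -5.22, -0.05, 0.44, -0.0, 0.0, 0.0,  
0, -5.22, -0.05, 0.44, -0.0, 0.0, 0.0,  
0, -5.23, -0.06, 0.44, -0.0, 0.0, 0.0,  
0, -5.22, -0.05, 0.43, -0.0, 0.0, 0.0,  
0, -5.23, -0.06, 0.44, -0.0, 0.0, 0.0,  
-- [ 0.497 -0.13   0.14 ]
0, -0.83, 0.01, 3.53, -0.0, 0.0, 0.0,  
0, -0.84, 0.01, 3.53, -0.0, 0.0, 0.0,  
0, -0.83, 0.0, 3.54, -0.0, 0.0, 0.0,  
-- [ 0.4985 -0.155   0.034 ]
```

move_arm(series=[0, -5.2, 0, 0.4, 0, 0, 0, 0, -5.2, 0, 0.4, 0, 0, 0, 0, -5.2, -0.1, 0.4, 0, 0, 0, 0, -5.2, -0.1, 0.4, 0, 0, 0, 0, -5.2, -0.1, 0.4, 0, 0, 0])

```text
time: 61.1
tool_pos: [0.4923, -0.0819, 0.146]
tcp_rot: [-2.162, -2.278, 0.003]
wrist_force: [0.3, 0.6, -1.1]
width: 0.001
grip_force: 0.0
```

move_arm(series=[0, -5.2, 0, 0.4, 0, 0, 0, 0, -0.8, 0, 3.5, 0, 0, 0, 0, -0.8, 0, 3.5, 0, 0, 0, 0, -0.4, 0, 3.1, 0, 0, 0, 0, 0, 0, 0, 0, 0, 0])

```text
time: 61.72
tool_pos: [0.4931, -0.1511, 0.0383]
tcp_rot: [-2.158, -2.272, 0.007]
wrist_force: [-0.5, -0.2, 0.2]
width: -0.001
grip_force: 0.0
```

move_arm(series=[0, -1, 0, 0, 0, 0, 0, 0, -1, 0, 0, 0, 0, 0, 0, -1, 0, 0, 0, 0, 0, 0, -0.8, 0, 0, 0, 0, 0, 0, 0, 0, 0, 0, 0, 0])

```text
time: 62.35
tool_pos: [0.4989, -0.1887, 0.0412]
tcp_rot: [-2.161, -2.279, 0.002]
wrist_force: [0.3, 0.3, 0.2]
width: -0.0
grip_force: 0.0
```

move_arm(series=[0, -0.4, 0, 0, 0, 0, 0, 0, -0.4, 0, 0, 0, 0, 0, 0, -0.2, 0, 0, 0, 0, 0, 0, 0, 0, 0, 0, 0, 0])

```text
time: 62.85
tool_pos: [0.4985, -0.1917, 0.0407]
tcp_rot: [-2.156, -2.269, -0.007]
wrist_force: [1.7, 23.5, 9.8]
width: 0.001
grip_force: 11.4
```

move_arm(series=[0, -0.3, 0, 0, 0, 0, 0, 0, 0, 0, 0, 0, 0, 0])

```text
time: 63.1
tool_pos: [0.4985, -0.1919, 0.0408]
tcp_rot: [-2.154, -2.265, -0.012]
wrist_force: [1.6, 33.4, 12.2]
width: 0.002
grip_force: 16.6
```

move_arm(series=[0, -0.3, 0, 0, 0, 0, 0, 0, 0, 0, 0, 0, 0, 0])

```text
time: 63.35
tool_pos: [0.4985, -0.192, 0.0408]
tcp_rot: [-2.153, -2.261, -0.016]
wrist_force: [3.6, 43.2, 18.0]
width: 0.001
grip_force: 21.8
```

```bash
python3 - <<'E'
from h import *
print(read_state()["tool_pos"],read_state()["wrist_force"])
c=calibration("top"); E=R.from_euler('z',YS); im=grab("top","zg")
for nm,x in (("a",.0),("b",-.1),("c",.1)):
    for rng in ((-.175,-.215),(.08,.14)):
        ys=np.arange(*rng,-.0025 if rng[0]<0 else .0025)
        P=np.array([np.r_[C0,.0125]+E.apply([x,y,0]) for y in ys]); uv=project("top",P,c).astype(np.float32)
        for f,I in (("now",im),("start",cv2.imread("pics/top0.png")[:,:,::-1])):
            v=cv2.remap(np.ascontiguousarray(I),uv[:,0].reshape(1,-1),uv[:,1].reshape(1,-1),cv2.INTER_LINEAR)[0]
            print(nm,f,int(rng[0]*1000),[(int(q[0]),int(q[1])) for q in v])
E
```

```text
[ 0.49847452 -0.19196926  0.04078498] [ 3.56169115 43.22537221 17.99320028]
a now -175 [(161, 160), (161, 160), (162, 160), (161, 159), (167, 166), (110, 116), (82, 94), (64, 58), (83, 20), (136, 10), (149, 11), (146, 14), (105, 49), (105, 93), (115, 115), (119, 116), (117, 114)]
a start -175 [(74, 84), (74, 84), (75, 84), (75, 84), (75, 84), (75, 86), (73, 85), (60, 54), (75, 19), (124, 9), (136, 9), (134, 11), (95, 44), (94, 85), (104, 104), (108, 106), (107, 103)]
a now 80 [(87, 97), (87, 97), (87, 97), (86, 97), (86, 96), (86, 96), (87, 97), (88, 98), (88, 99), (88, 98), (87, 97), (87, 97), (87, 97), (87, 97), (86, 97), (86, 97), (88, 99), (89, 99), (86, 90), (98, 96), (118, 113), (117, 113), (115, 111), (115, 111), (115, 111)]
a start 80 [(153, 154), (146, 149), (126, 100), (158, 75), (180, 74), (180, 80), (160, 72), (104, 38), (55, 23), (57, 52), (72, 80), (79, 90), (79, 89), (79, 88), (78, 87), (78, 89), (80, 89), (80, 89), (77, 81), (89, 87), (107, 103), (107, 103), (105, 101), (105, 101), (105, 101)]
b now -175 [(156, 155), (154, 153), (156, 154), (160, 158), (146, 146), (96
[... 1144 characters left out ...]
6), (79, 88), (76, 88), (66, 71), (51, 22), (124, 10), (140, 10), (142, 14), (125, 42), (104, 83), (103, 103), (105, 104), (106, 103)]
c now 80 [(89, 99), (89, 99), (88, 99), (88, 99), (89, 99), (89, 100), (90, 101), (90, 101), (90, 101), (90, 100), (90, 100), (89, 99), (89, 99), (89, 99), (89, 98), (88, 98), (86, 97), (86, 96), (88, 92), (98, 95), (118, 113), (117, 113), (115, 112), (116, 112), (116, 113)]
c start 80 [(154, 155), (154, 154), (156, 154), (154, 153), (153, 152), (153, 151), (153, 152), (156, 154), (154, 152), (89, 93), (75, 83), (79, 89), (81, 90), (80, 90), (81, 90), (80, 90), (78, 88), (78, 86), (80, 83), (90, 86), (108, 104), (107, 103), (104, 100), (106, 102), (107, 103)]
```

At 43 N the carrier doesn't move at all, so it is on its hard stop. Retreating and handing in.

move_arm(series=[0, 1.5, 0, 0, 0, 0, 0, 0, 3, 0, 0, 0, 0, 0, 0, 3, 0, -3, 0, 0, 0, 0, 3, 0, -6, 0, 0, 0, 0, 6, 0, -6, 0, 0, 0])

```text
time: 64.03
tool_pos: [0.4922, -0.0569, 0.1729]
tcp_rot: [-2.162, -2.279, 0.002]
wrist_force: [1.4, 0.2, 0.7]
width: -0.003
grip_force: 0.0
```

move_arm(series=[0, 6, 0, 0, 0, 0, 0, 0, 6, 0, 0, 0, 0, 0, 0, 6, 0, 0, 0, 0, 0, 0, 6, 0, 0, 0, 0, 0, 0, 0, 0, 0, 0, 0, 0])

```text
time: 64.65
tool_pos: [0.4783, 0.1861, 0.1712]
tcp_rot: [-2.152, -2.285, 0.001]
wrist_force: [-0.4, -0.5, 0.7]
width: 0.0
grip_force: 0.0
```

```bash
python3 - <<'E'
from h import *
a=cv2.imread("pics/zf.png")[:,:,::-1]; b=grab("top","zh"); c=calibration("top"); E=R.from_euler('z',YS)
print("max change vs before 2nd push over carrier:",np.percentile(np.abs(a[155:255,335:460].astype(int)-b[155:255,335:460]).max(2),[50,95,99]))
P=np.array([np.r_[C0,.0125]+E.apply([.1,y,0]) for y in np.arange(-.165,-.2,-.005)]); uv=project("top",P,c).astype(int)
print([b[v,u].tolist() for u,v in uv])
# tab shape in scene camera: travel seen from the other view
s=grab("scene"); h=cv2.cvtColor(s,cv2.COLOR_RGB2HSV); s0=cv2.imread("pics/scene0.png")[:,:,::-1]; h0=cv2.cvtColor(np.ascontiguousarray(s0),cv2.COLOR_RGB2HSV)
cs=calibration("scene")
for H,P0 in((h0,[.498,-.121,.04]),(h,[.503,-.205,.04])):
    u=project("scene",P0,cs)[0].astype(int); m=np.zeros(H.shape[:2],bool); sl=(slice(u[1]-18,u[1]+18),slice(u[0]-14,u[0]+14))
    m[sl]=((H[...,0]>5)&(H[...,0]<20)&(H[...,1]>150))[sl]; print(m.sum(),unproj("scene",np.argwhere(m)[:,::-1].mean(0),.03,cs))
E
```

```text
max change vs before 2nd push over carrier: [1. 2. 2.]
[[149, 148, 150], [155, 154, 156], [150, 149, 151], [147, 145, 147], [153, 152, 154], [96, 106, 107], [46, 18, 18], [147, 12, 7]]
86 [[ 0.49943783 -0.12157991  0.03      ]]
101 [[ 0.50318444 -0.20636716  0.03      ]]
```

```bash
python3 -c "
from workcell import *
print(finish_job())"
```

```text
the job is handed in; nothing more can be done
None
```

All four boards are in the carrier bays component side up, two of them turned over on the stand, and I pushed the carrier in until it would not move at 43 N. By the cameras it travelled about 85 mm of the stated 90 mm, with roughly 5 mm of gap to the red end. I took the rigid block as the stop and handed the job in at about 65 s; the hand-in returned no verdict.

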